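Discard used pipettes down a waste chute and ease its sprung flap shut

TASK

Clear the used transfer pipettes away into the pipette-waste chute: slide the empty steel collecting drawer in under the chute until it is fully home, and swing the chute's flap up and back until its catch holds it open. Then drop every used transfer pipette lying on the grey mat down through the open mouth into the drawer, and at last bring the flap down slowly, holding it against its spring all the way until it is shut: it must never be let slam, because a slam blows droplets out. Leave the micropipette and the specimen cups where they are.

Things in the scene. Friction and masses are not known exactly. Their poses are not given: they have to be found in the camera images.
- chute: pipette-waste chute: white sheet-metal housing fixed on the bench, 150 deep (x) x 214 wide (y) x 165 mm high, steel flap on top. Origin: centre of its footprint, on the bench; z up. Its front faces -x: the drawer goes in along +x. Side plates 206 mm apart guide the drawer; the back plate stops it at x = +71 mm. Fully home the drawer's middle is at x = 0, y = 0, turned like the chute
- chute_gate (a point): bench level, middle of the chute's front face, where the drawer goes in under the front plate, whose lower edge is 56 mm above the bench. Flared lead-ins at both sides reach 27 mm out from here. Axes as the chute's
- chute_mouth (a point): middle of the open mouth in the chute's top, 165 mm above the bench; the mouth measures 104 (x) x 206 mm (y). Two sloping plates below it narrow it to 64 mm (x) at 91 mm height; below that lies the open drawer. A pipette must be level along y to fall through. Axes as the chute's
- flap_hinge (a point): middle of the flap's hinge line, which runs along the chute's y, 170 mm above the bench, 55 mm behind the chute's middle. The flap swings up and back (to +x). It is a steel plate, 0.45 kg, 206 mm wide, reaching 128 mm from the hinge line. Axes as the chute's
- flap (a joint): flap angle: 0 shut (level), 1.75 rad at its open stop (100 degrees). A spring pulls it shut from everywhere (about 4 N at the bar; let go it slams). Pushed past a bump at 1.1 to 1.4 rad (6 to 7 N) a spring catch holds it open, at about 1.65 rad; pulled back out of the catch with 2 to 4 N, it is driven shut hardest just below 1.4 rad
- flap_bar (a point): middle of the flap's black grip bar, round, 10 mm thick, 90 mm long along the chute's y, 42 mm off the flap's outer face and 112 mm from the hinge line along the flap. Shut: 57 mm before the chute's middle (x), 212 mm above the bench; held open: behind the flap at x = +106 mm, 279 mm high. It can be held from straight above at every angle and turns between the fingers
- drawer_bar (a point): middle of the drawer's bail handle, a round steel bar 10 mm thick, 100 mm long along the drawer's y, 33 mm above the bench, 75 mm in front of the drawer's front wall (146 mm from the drawer's middle), open below and behind. Axes as the drawer's: x points from the handle to the drawer
- drawer_floor (a point): collecting drawer: loose open steel box, 142 deep (x) x 196 wide (y) x 40 mm high, walls 3 mm, 0.45 to 0.7 kg, slides flat on the bench. This point: middle of its inner floor, 3 mm above the bench
- mat: grey bench mat, 190 (x) x 270 (y) x 3 mm thick, fixed; origin at the centre of its underside
- pip1_c (a point): used transfer pipette on the mat, milky plastic, 152 mm long, 13 mm thick: bulb at one end, thin stem; 12 g, stiff, lies without rolling. This point: its centre, 6.5 mm above what it lies on; y runs along it from the bulb to the stem's tip. Best gripped at the bulb, whose middle is 57 mm from here towards -y; elsewhere the fingers close to 13 mm too. Three or four pipettes are there; an absent one has no reading
- pip2_c (a point): used transfer pipette on the mat, milky plastic, 152 mm long, 13 mm thick: bulb at one end, thin stem; 12 g, stiff, lies without rolling. This point: its centre, 6.5 mm above what it lies on; y runs along it from the bulb to the stem's tip. Best gripped at the bulb, whose middle is 57 mm from here towards -y; elsewhere the fingers close to 13 mm too. Three or four pipettes are there; an absent one has no reading
- pip3_c (a point): used transfer pipette on the mat, milky plastic, 152 mm long, 13 mm thick: bulb at one end, thin stem; 12 g, stiff, lies without rolling. This point: its centre, 6.5 mm above what it lies on; y runs along it from the bulb to the stem's tip. Best gripped at the bulb, whose middle is 57 mm from here towards -y; elsewhere the fingers close to 13 mm too. Three or four pipettes are there; an absent one has no reading
- pip4_c (a point): used transfer pipette on the mat, milky plastic, 152 mm long, 13 mm thick: bulb at one end, thin stem; 12 g, stiff, lies without rolling. This point: its centre, 6.5 mm above what it lies on; y runs along it from the bulb to the stem's tip. Best gripped at the bulb, whose middle is 57 mm from here towards -y; elsewhere the fingers close to 13 mm too. Three or four pipettes are there; an absent one has no reading
- micropipette_c (a point): bystander: white and blue micropipette (hand instrument), 213 mm long, lying on the bench before the mat; this point is its middle, 13 mm up
- cup_1: bystander: closed specimen cup with yellow lid, 50 mm wide, 63 mm high; origin at the centre of its underside
- cup_2: bystander: closed specimen cup with blue lid, 50 mm wide, 63 mm high; origin at the centre of its underside

How it is judged:
By the outcome, as a careful person would: the job done as asked, in the order asked, and still so for the second after the job is handed in, with the robot touching nothing.
Of pip1, pip2, pip3, pip4 only 3 to 4 are there at a start; the rules pass over those that are not, and their reading is None.
At some moment in a run one of pip1, pip2, pip3, pip4 may be knocked a few centimetres aside while the robot is not near it.
It also fails if it takes over 210 s, if anything falls off the work surface, if the arm or the gripper's body presses on something with over 40 N, if the wrist force passes 120 N, or if a joint passes its speed limit or range.

ROBOT

A 6-joint arm with a two-finger parallel gripper is mounted at the origin on the work surface; the furniture and walls round the work are solid. World frame = base frame: x ahead of the robot, y to its left, z up, the work surface at z = 0. Lengths are in m, angles in rad, forces in N, time in s.
With the tool pointing down it reaches from about 0.3 to 0.875 m from the base axis. Payload 4.2 kg.
Tool frame: the origin (TCP) lies on the centre line of the jaws, within the pads' length; the fingertips stand 17 mm ahead of it and the grasp point (between the pads) lies 2 mm behind it; z points along the fingers, y is the line along which they close (so a half turn about z gives the same grasp; the last joint's range is limited). The gripper opens to 85 mm and grips with 20 to 120 N. Pads are 22 mm wide; open, the fingers measure 114 mm over their backs; the gripper's body (76 mm by 85 mm) begins 54 mm behind the grasp point. The pads swing forward as they close: fully open they stand 13 mm farther back than shut.
Start: joints at [-1.335, 0.32, 1.565, -0, 1.257, -0.02], TCP at [0.145, -0.556, 0.248] pointing down, gripper open.
Joint ranges: [-3.11, 3.11], [-0.84, 2.01], [0.21, 2.61], [-1.34, 4.49], [0.05, 2.63], [-2.56, 2.56]. Speed limits (rad/s): [2.57, 2.57, 3.14, 3.14, 3.14, 3.14].

INTERFACE

Orientations are given as a 3x3 rotation matrix whose columns are the frame's x, y, z axes.
In Python, from rig import bot gives the robot as it stands. The module is installed in compiled form; this text tells all that it offers.
- The arm moves only by the tool move_arm, never from a script. Its argument "plan" is a list of rows, each a list of 7 numbers: the shift along the tool's x, y, z normalised to -1 to 1, where 1 is 500 mm, then the turn, a rotation vector about the tool's x, y, z normalised to -1 to 1, where 1 is pi/2 rad, then the finger opening in mm, from 0 to 85.4. In form: [[tx, ty, tz, wx, wy, wz, gripper], ...]. A call has 1 to 5 rows; each row is the pose to reach, as a shift and turn from the pose commanded when the call began, along the tool's axes at that moment; what a row does not reach only later rows make up. A row lasts 1/10 s, in which the tool goes at most 50 mm and 8.59 degrees, less where a joint would pass 70% of its speed; a pose out of reach is approached as far as the arm can. A call with a number of a shift or a turn outside -1 to 1 is refused whole. A call with a gripper value outside its range is refused whole. The fingers move at their own pace and stop on an object; "newtons" is the grip in N (left out, the last holds). Time passes only in rows, so rows that repeat a pose let the fingers close. It gives the time, the measured TCP pose, the force, the opening and the grip force at its end, in the units of the state.
- bot.sense(): the state, without advancing time (a new reading comes with each control period).
- bot.grab_frame(name): name is "side" or "top" or "wrist"; returns a dict with "color" (400x640x3 uint8, red, green, blue), "fx", "fy", "cx", "cy" (pixels), "pose" (4x4, takes a point from camera to world coordinates). Camera axes: x right, y down, z forward; pixel columns grow to the right and rows downward; lengths in m; the calibration is good to about 2 mm. The wrist camera is an equidistant fisheye: a pixel r from the principal point sees the ray r / f radians off the axis. A picture is of the moment at which its call begins. There is no depth.
- bot.hand_in(): hands the job in; it is judged then, once.
Trained networks look in the newest picture that a camera, given by its name, has taken for a name from the list of things; names that differ only in an ending like _2 or _b are one class to them, and where a whole thing is asked for, a point or a joint stands for the part that bears it (a point fixed in the world has none). Each returns a list of dicts, best first, with "conf" (0 to 1); they miss things now and then, are a little off and sometimes report something else, mostly with a low value. They report only what shows in the picture. A call takes as long as a camera call.
- bot.regions_of(thing, camera): "pixels" (400x640 bool, what is visible of it).
- bot.mark_of(thing, camera): "location" ([x, y, z] in m, in the coordinates of the camera as it stood for that picture, good to about 4 mm: a listed point, or the origin of a listed thing).
The state is a dict: "clock": time; "joint_positions": joint angles; "joint_vel": joint speeds; "joint_torque": joint torques, N m; "position": TCP position; "tool_rot": TCP orientation; "contact_force": force on the tool from outside, world axes, zero at the start; "moment": the same for the moment, N m; "opening": finger opening in m; "grasp_force": force on a finger pad.
Only numpy, scipy, OpenCV 4.12 (cv2) and the standard library are available. Lean on these libraries where they do the work, as an engineer would, in place of code of your own. Each camera call takes 0.05 s, during which the arm holds its last target. There are 200 camera calls.

## Working session

There is one attempt and no reset: what is moved stays moved. The work goes in short steps, Python scripts to look and compute and a tool call to move; the robot and the scene stay as the last step left them, time stands still between calls to the robot, and variables do not carry over. Pictures are saved under pics/ and viewed, at most 14 in all, crops included, and the job is handed in when it is done.

Besides the shell and the picture viewer there is one more tool, called after "Request:" as name([rows], argument=value, ...), one row to a line, values as JSON. move_arm: Moves the arm, as the interface text tells. Its arguments: {"type":"object","properties":{"plan":{"type":"array","items":{"type":"array","items":{"type":"number"}}},"newtons":{"type":"number"}},"required":["plan"]}

```bash
mkdir -p pics; cat > h.py <<'E'
import numpy as np, cv2
from rig import bot
np.set_printoptions(precision=4, suppress=True)
def look(cam, things, save=None):
    f=bot.grab_frame(cam); P=np.array(f["pose"]); out={}
    if save: cv2.imwrite(f"pics/{save}.png", f["color"][:,:,::-1])
    for t in things:
        for r in bot.mark_of(t,cam)[:5]:
            p=P@np.r_[r["location"],1]
            ex=[k for k in r if k not in("location","conf")]
            print(cam,t,round(r["conf"],2),p[:3],ex)
    return f
def st():
    s=bot.sense(); print("t",round(s["clock"],2),"pos",np.array(s["position"]),"F",np.array(s["contact_force"]),"op",s["opening"],"gf",s["grasp_force"]); print(np.array(s["tool_rot"])); return s
E
python3 - <<'E'
from h import *
st()
T=["chute","chute_gate","chute_mouth","flap_hinge","flap_bar","drawer_bar","drawer_floor","mat","pip1_c","micropipette_c","cup_1","cup_2"]
for c in("side","top"):
    look(c,T,c+"0")
E
```

```text
t 0.0 pos [ 0.1454 -0.5558  0.2475] F [-0.0214 -0.5389  0.5117] op 0.08560444963425971 gf 0.0
[[ 0.9675  0.253  -0.0004]
 [ 0.253  -0.9675  0.0018]
 [ 0.     -0.0018 -1.    ]]
side chute 0.97 [0.4336 0.2327 0.0059] []
side chute 0.65 [ 0.4476 -0.3191 -0.0021] []
side chute_gate 0.31 [ 0.4375 -0.3478  0.0124] []
side chute_mouth 0.63 [0.4316 0.2236 0.171 ] []
side flap_hinge 0.62 [0.4395 0.2866 0.1724] []
side flap_bar 0.94 [0.4342 0.1772 0.2149] []
side drawer_bar 0.72 [ 0.4372 -0.3451  0.0116] []
side drawer_floor 0.67 [0.4353 0.0414 0.0062] []
side drawer_floor 0.6 [0.4385 0.2857 0.1749] []
side mat 0.91 [ 0.4473 -0.3188 -0.0024] []
side mat 0.46 [ 0.4791  0.4664 -0.0002] []
side pip1_c 0.62 [ 0.4455 -0.2172  0.0108] []
side pip1_c 0.6 [ 0.4402 -0.3464  0.0088] []
side micropipette_c 0.63 [ 0.308  -0.2661  0.0142] []
side micropipette_c 0.42 [0.4772 0.4673 0.0006] []
side cup_1 0.4 [0.4773 0.4636 0.0007] []
side cup_2 0.4 [0.4773 0.4636 0.0007] []
top chute_mouth 0.83 [0.4301 0.2292 0.1614] []
top flap_hinge 0.93 [0.4362 0.2891 0.1691] []
top flap_bar 0.74 [0.431  0.1724 0.2144] []
top flap_bar 0.74 [0.4763 0.4659 0.0004] []
top drawer_bar 0.88 [ 0.439  -0.106   0.0335] []
top drawer_floor 0.56 [ 0.3124 -0.2701  0.0114] []
top drawer_floor 0.55 [0.434  0.0381 0.0013] []
top mat 0.61 [ 0.4443 -0.3182  0.0049] []
top mat 0.59 [ 0.442  -0.2232  0.0123] []
top pip1_c 0.61 [ 0.4423 -0.2224  0.0101] []
top pip1_c 0.36 [ 0.4427 -0.3172  0.001 ] []
top cup_1 0.52 [ 0.4754  0.462  -0.0027] []
top cup_1 0.46 [ 0.5291  0.4499 -0.0033] []
top cup_1 0.38 [ 0.4413 -0.2214  0.0097] []
top cup_2 0.52 [ 0.4754  0.462  -0.0027] []
top cup_2 0.46 [ 0.5291  0.4499 -0.0033] []
top cup_2 0.38 [ 0.4413 -0.2214  0.0097] []
```

View pics/side0.png

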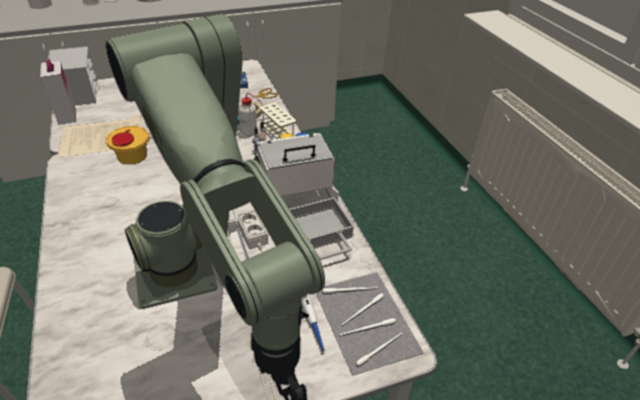

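View pics/top0.png

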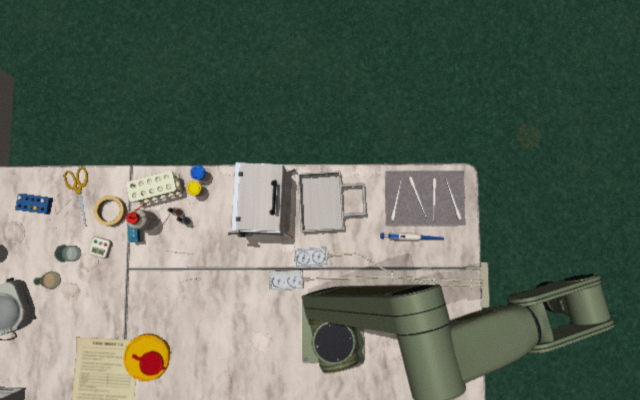

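Request:
move_arm([
  [0.37, -0.336, 0, 0, 0, 0.163, 85],
  [0.37, -0.336, 0, 0, 0, 0.163, 85],
  [0.37, -0.336, 0, 0, 0, 0.163, 85],
  [0.37, -0.336, 0, 0, 0, 0.163, 85],
  [0.37, -0.336, 0, 0, 0, 0.163, 85],
])

```text
clock: 1.8
position: [0.2827, -0.3453, 0.2485]
tool_rot: [[1.0, -0.001, 0.001], [-0.001, -1.0, -0.001], [0.001, 0.001, -1.0]]
contact_force: [0.8, -0.1, -0.6]
opening: 0.0851
grasp_force: 0.0
```

```bash
python3 - <<'E'
from h import *
st()
look("wrist",["pip1_c","mat","drawer_bar","drawer_floor","micropipette_c"],"w1")
E
```

```text
t 1.8 pos [ 0.2827 -0.3453  0.2485] F [ 0.7501 -0.0874 -0.587 ] op 0.08512266328975408 gf 0.0
[[ 1.     -0.001   0.0007]
 [-0.001  -1.     -0.0006]
 [ 0.0007  0.0006 -1.    ]]
wrist pip1_c 0.83 [ 0.4381 -0.2208  0.0098] []
wrist mat 0.92 [ 0.4445 -0.3169 -0.0011] []
wrist drawer_bar 0.59 [ 0.4385 -0.1037  0.03  ] []
wrist drawer_floor 0.85 [0.4298 0.0381 0.0018] []
wrist drawer_floor 0.65 [ 0.4343 -0.1022  0.0297] []
wrist micropipette_c 0.67 [ 0.3122 -0.2712  0.0113] []
```

Request:
move_arm([
  [0.157, -0.24, 0, 0, 0, 0, 85],
  [0.157, -0.24, 0, 0, 0, 0, 85],
  [0.157, -0.24, 0, 0, 0, 0, 85],
  [0.157, -0.24, 0, 0, 0, 0, 85],
])

```text
clock: 2.5
position: [0.3621, -0.2252, 0.2483]
tool_rot: [[1.0, 0.003, 0.001], [0.003, -1.0, 0.001], [0.001, -0.001, -1.0]]
contact_force: [-0.3, -0.8, -0.1]
opening: 0.0849
grasp_force: 0.0
```

Request:
move_arm([
  [0.157, -0.24, 0, 0, 0, 0, 40],
  [0.157, -0.24, 0, 0, 0, 0, 40],
  [0.157, -0.24, 0, 0, 0, 0, 40],
  [0.157, -0.24, 0, 0, 0, 0, 40],
])

```text
clock: 2.9
position: [0.4413, -0.1058, 0.2481]
tool_rot: [[1.0, 0.003, 0.001], [0.003, -1.0, 0.001], [0.001, -0.001, -1.0]]
contact_force: [-0.2, -0.5, 0.0]
opening: 0.04
grasp_force: 0.0
```

```bash
python3 - <<'E'
from h import *
st()
look("wrist",["chute","chute_gate","chute_mouth","flap_hinge","flap_bar","pip1_c","mat","drawer_bar","drawer_floor"],"w2")
E
```

```text
t 2.9 pos [ 0.4413 -0.1058  0.2481] F [-0.2265 -0.5148  0.014 ] op 0.03999748117547936 gf 0.0
[[ 1.      0.0026  0.0011]
 [ 0.0026 -1.      0.0007]
 [ 0.0011 -0.0007 -1.    ]]
wrist chute 0.85 [0.4319 0.2357 0.0007] []
wrist chute 0.71 [ 0.4383 -0.2197  0.0079] []
wrist chute_gate 0.18 [0.4316 0.0361 0.0019] []
wrist chute_mouth 0.68 [ 0.4316  0.2323 -0.0025] []
wrist chute_mouth 0.58 [0.4279 0.2254 0.1671] []
wrist flap_bar 0.83 [0.4261 0.1788 0.2167] []
wrist pip1_c 0.91 [ 0.4381 -0.2185  0.0092] []
wrist mat 0.58 [ 0.4433 -0.319  -0.0013] []
wrist drawer_bar 0.94 [ 0.4408 -0.1032  0.0315] []
wrist drawer_floor 0.84 [0.4309 0.0369 0.0031] []
```

View w2.

```bash
python3 - <<'E'
from h import *
import numpy as np
cv2.imwrite("pics/w2v.png",cv2.imread("pics/w2.png"))
f=look("wrist",["pip2_c","pip3_c","pip4_c"])
look("top",["pip2_c","pip3_c","pip4_c","chute"])
# rectangular fit of drawer, mat, chute from top regions
for cam,t,z in (("top","drawer_floor",.04),("top","chute",.165),("top","drawer_bar",.033),("top","flap_bar",.212)):
    f=bot.grab_frame(cam)
    R=bot.regions_of(t,cam)
    if not R: print(t,"none");continue
    m=R[0]["pixels"]; v,u=np.nonzero(m)
    P=np.array(f["pose"]); d=np.c_[(u-f["cx"])/f["fx"],(v-f["cy"])/f["fy"],np.ones(len(u))]@P[:3,:3].T
    w=P[:3,3]+d*((z-P[2,3])/d[:,2])[:,None]
    print(t,R[0]["conf"],cv2.minAreaRect(w[:,:2].astype(np.float32)*1000))
E
```

```text
wrist pip2_c 0.63 [ 0.4487 -0.2952  0.0128] []
wrist pip3_c 0.88 [ 0.4406 -0.4089  0.008 ] []
wrist pip4_c 0.74 [ 0.4384 -0.3492  0.0092] []
top pip2_c 0.61 [ 0.4513 -0.2937  0.01  ] []
top pip3_c 0.55 [ 0.4427 -0.4139  0.0068] []
top pip3_c 0.26 [ 0.4339 -0.348   0.0122] []
top pip4_c 0.51 [ 0.4343 -0.3485  0.0107] []
top pip4_c 0.23 [ 0.3112 -0.2682  0.0109] []
drawer_floor 0.85 ((430.9307861328125, 1.308013916015625), (198.6529541015625, 222.16172790527344), 2.945547342300415)
chute 0.87 ((420.56878662109375, 220.94985961914062), (182.24249267578125, 230.4141082763672), 85.89942169189453)
drawer_bar 0.81 ((431.68304443359375, 2.0376205444335938), (198.73878479003906, 221.33038330078125), 3.3418309688568115)
flap_bar 0.77 ((417.4571533203125, 222.23751831054688), (133.77548217773438, 216.00437927246094), 88.23809814453125)
```

View pics/w2.png

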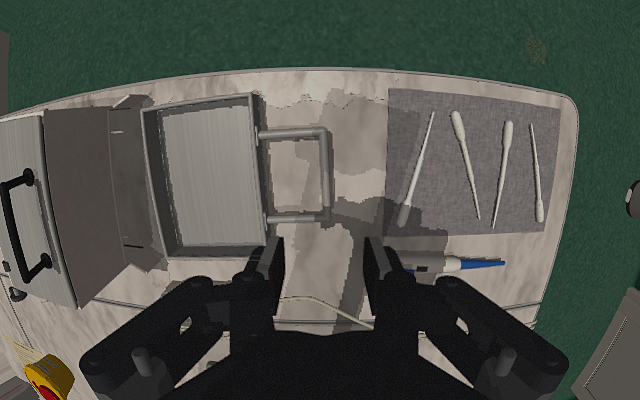

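Request:
move_arm([
  [-0.04, -0.256, -0.08, 0, 0, 0, 40],
  [-0.04, -0.256, -0.08, 0, 0, 0, 40],
  [-0.04, -0.256, -0.08, 0, 0, 0, 40],
])

```text
clock: 4.55
position: [0.4186, 0.0228, 0.2892]
tool_rot: [[1.0, -0.0, 0.001], [-0.0, -1.0, 0.001], [0.001, -0.001, -1.0]]
contact_force: [0.4, -0.1, 0.1]
opening: 0.0401
grasp_force: 0.0
```

Request:
move_arm([
  [-0.04, -0.256, -0.08, 0, 0, 0, 40],
  [-0.04, -0.256, -0.08, 0, 0, 0, 40],
  [-0.04, -0.256, -0.08, 0, 0, 0, 40],
  [-0.04, -0.256, -0.08, 0, 0, 0, 40],
])

```text
clock: 4.95
position: [0.3991, 0.1525, 0.3298]
tool_rot: [[1.0, 0.005, 0.003], [0.005, -1.0, 0.002], [0.003, -0.002, -1.0]]
contact_force: [0.5, -0.4, -0.1]
opening: 0.04
grasp_force: 0.0
```

```bash
cat >> h.py <<'E'
def rays(f,u,v):
    x=(np.asarray(u)-f["cx"])/f["fx"]; y=(np.asarray(v)-f["cy"])/f["fy"]
    if f.get("fish"):
        r=np.hypot(x,y)+1e-9; d=np.c_[x/r*np.sin(r),y/r*np.sin(r),np.cos(r)]
    else: d=np.c_[x,y,np.ones_like(x)]
    return d@np.array(f["pose"])[:3,:3].T
def plane(f,u,v,z):
    d=rays(f,u,v); P=np.array(f["pose"]); return P[:3,3]+d*((z-P[2,3])/d[:,2])[:,None]
def rect(f,mask,z):
    v,u=np.nonzero(mask); w=plane(f,u,v,z)[:,:2]
    return cv2.minAreaRect((w*1000).astype(np.float32))
E
python3 - <<'E'
from h import *
st()
f=look("wrist",["chute","chute_gate","chute_mouth","flap_hinge","flap_bar","drawer_bar","drawer_floor"],"w3"); f["fish"]=1
g=f["color"].max(2)
R=bot.regions_of("flap_bar","wrist"); m=R[0]["pixels"]; print(R[0]["conf"],m.sum())
cv2.imwrite("pics/m3.png",(m*255).astype(np.uint8))
print("flap",rect(f,m,.17))
b=cv2.dilate(m.astype(np.uint8),np.ones((5,5)))*(g<50).astype(np.uint8)
n,l,s,c=cv2.connectedComponentsWithStats(b)
k=1+np.argmax(s[1:,4]); print("bar",rect(f,l==k,.212),s[k])
for t in("drawer_bar","drawer_floor"):
    R=bot.regions_of(t,"wrist")
    if R: print(t,R[0]["conf"],rect(f,R[0]["pixels"],.035))
E
```

```text
t 4.95 pos [0.3991 0.1525 0.3298] F [ 0.5255 -0.4206 -0.0554] op 0.04003651606787895 gf 0.0
[[ 1.      0.0053  0.003 ]
 [ 0.0053 -1.      0.0024]
 [ 0.003  -0.0024 -1.    ]]
wrist chute 0.27 [ 0.4448 -0.317  -0.0021] []
wrist chute_mouth 0.74 [0.4305 0.2272 0.1678] []
wrist flap_hinge 0.7 [0.4327 0.287  0.1743] []
wrist flap_bar 0.59 [0.427  0.1772 0.2122] []
wrist drawer_bar 0.93 [ 0.4349 -0.1046  0.034 ] []
wrist drawer_floor 0.96 [0.4288 0.0381 0.0022] []
wrist drawer_floor 0.49 [ 0.4437 -0.3149 -0.0018] []
0.97 27295
flap ((420.084228515625, 237.96572875976562), (158.7777862548828, 229.2172088623047), 87.28638458251953)
bar ((429.6400146484375, 179.55520629882812), (16.59223175048828, 101.31120300292969), 87.10192108154297) [ 280   97   24  124 1658]
drawer_bar 0.65 ((431.51300048828125, 1.3510360717773438), (203.26046752929688, 225.91635131835938), 3.0545148849487305)
```

View pics/w3.png

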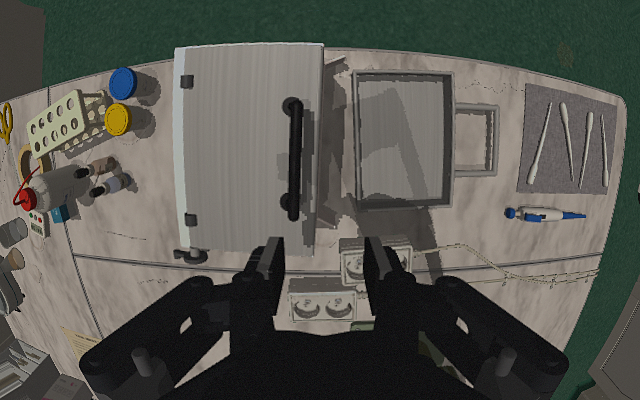

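Request:
move_arm([
  [0.0375, 0.2575, 0.21, 0, 0, -0.03, 40],
  [0.0375, 0.2575, 0.21, 0, 0, -0.03, 40],
  [0.0375, 0.2575, 0.21, 0, 0, -0.03, 40],
  [0.0375, 0.2575, 0.21, 0, 0, -0.03, 40],
])

```text
clock: 5.9
position: [0.4161, 0.0175, 0.2205]
tool_rot: [[0.999, 0.044, -0.005], [0.044, -0.999, -0.001], [-0.005, 0.001, -1.0]]
contact_force: [-0.3, 0.4, 0.6]
opening: 0.0398
grasp_force: 0.0
```

Request:
move_arm([
  [0.025, 0.26, 0.21, 0, 0, 0, 40],
  [0.025, 0.26, 0.21, 0, 0, 0, 40],
  [0.025, 0.26, 0.21, 0, 0, 0, 40],
  [0.025, 0.26, 0.21, 0, 0, 0, 40],
])

```text
clock: 6.3
position: [0.4353, -0.1115, 0.1158]
tool_rot: [[0.999, 0.044, -0.004], [0.044, -0.999, 0.0], [-0.004, -0.001, -1.0]]
contact_force: [-0.3, 0.5, 0.2]
opening: 0.0401
grasp_force: 0.0
```

```bash
cat >> h.py <<'E'
def go(target, yaw):
    "normalised shift/turn to bring the tool (pointing down) to target with tool x at yaw degrees"
    from scipy.spatial.transform import Rotation as R
    s=bot.sense(); M=np.array(s["tool_rot"]); a=np.radians(yaw)
    G=np.array([[np.cos(a),np.sin(a),0],[np.sin(a),-np.cos(a),0],[0,0,-1]])
    d=M.T@(np.array(target)-s["position"]); w=R.from_matrix(M.T@G).as_rotvec()
    print("go",np.r_[d/.5,w/(np.pi/2)],"rows",np.linalg.norm(d)/.05)
E
python3 - <<'E'
from h import *
st()
f=look("wrist",["drawer_bar","drawer_floor"]); f["fish"]=1
look("top",["drawer_bar","drawer_floor"])
go([.438,-.105,.031],3.05)
E
```

```text
t 6.3 pos [ 0.4353 -0.1115  0.1158] F [-0.2573  0.491   0.1507] op 0.040124231594265466 gf 0.0
[[ 0.999   0.0436 -0.0039]
 [ 0.0436 -0.999   0.0004]
 [-0.0039 -0.0006 -1.    ]]
wrist drawer_bar 0.66 [ 0.4379 -0.105   0.0345] []
wrist drawer_bar 0.63 [ 0.3155 -0.2714  0.0138] []
wrist drawer_floor 0.82 [0.4303 0.0388 0.004 ] []
wrist drawer_floor 0.17 [ 0.4395 -0.3473  0.0103] []
top drawer_floor 0.69 [0.4333 0.0357 0.0043] []
top drawer_floor 0.33 [ 0.4391 -0.3478  0.0112] []
go [ 0.0019 -0.0064  0.1769  0.0003 -0.0013 -0.0033] rows 1.7697606367861718
```

Request:
move_arm([
  [0.002, -0.006, 0.1, 0, 0, -0.003, 40],
  [0.002, -0.006, 0.15, 0, 0, -0.003, 40],
  [0.002, -0.006, 0.177, 0, 0, -0.003, 40],
  [0.002, -0.006, 0.177, 0, 0, -0.003, 40],
])

```text
clock: 7.0
position: [0.4366, -0.1047, 0.0293]
tool_rot: [[0.999, 0.053, -0.002], [0.053, -0.999, 0.001], [-0.002, -0.001, -1.0]]
contact_force: [0.1, 1.1, 0.2]
opening: 0.0405
grasp_force: 0.0
```

Request:
move_arm([
  [0, 0, 0, 0, 0, 0, 0],
  [0, 0, 0, 0, 0, 0, 0],
  [0, 0, 0, 0, 0, 0, 0],
  [0, 0, 0, 0, 0, 0, 0],
  [0, 0, 0, 0, 0, 0, 0],
], newtons=100)

```text
clock: 7.5
position: [0.4384, -0.1061, 0.031]
tool_rot: [[0.999, 0.051, 0.003], [0.051, -0.999, -0.001], [0.003, 0.001, -1.0]]
contact_force: [0.8, 1.8, 6.3]
opening: 0.0065
grasp_force: 97.8
```

```bash
python3 - <<'E'
from h import *
st()
go([.4145,-.1021,.031],-2.9)
E
```

```text
t 7.5 pos [ 0.4384 -0.1061  0.031 ] F [0.7954 1.8148 6.3391] op 0.0065244232090743 gf 97.84698486328125
[[ 0.9987  0.0513  0.0033]
 [ 0.0513 -0.9987 -0.0006]
 [ 0.0033  0.0008 -1.    ]]
go [-0.0474 -0.0105 -0.0003  0.0004 -0.0021  0.0649] rows 0.4856227619068255
```

Request:
move_arm([
  [-0.01, -0.002, 0, 0, 0, 0.013, 0],
  [-0.02, -0.004, 0, 0, 0, 0.026, 0],
  [-0.03, -0.006, 0, 0, 0, 0.039, 0],
  [-0.04, -0.008, 0, 0, 0, 0.052, 0],
  [-0.047, -0.01, 0, 0, 0, 0.065, 0],
])

```text
clock: 8.0
position: [0.4166, -0.1033, 0.0312]
tool_rot: [[0.999, -0.053, 0.008], [-0.053, -0.999, -0.002], [0.008, 0.002, -1.0]]
contact_force: [4.6, -2.2, 5.0]
opening: 0.0068
grasp_force: 98.0
```

```bash
python3 - <<'E'
from h import *
st()
for c in("wrist","top"):
    f=look(c,["drawer_bar","drawer_floor"],"a"+c); f["fish"]=c=="wrist"
    for t in("drawer_bar","drawer_floor"):
        R=bot.regions_of(t,c)
        if R: print(t,R[0]["conf"],rect(f,R[0]["pixels"],.035))
E
```

```text
t 8.0 pos [ 0.4166 -0.1033  0.0312] F [ 4.5803 -2.2137  4.9981] op 0.006838488506399851 gf 98.03009748458862
[[ 0.9985 -0.0532  0.0083]
 [-0.0532 -0.9986 -0.0024]
 [ 0.0084  0.0019 -1.    ]]
wrist drawer_bar 0.93 [ 0.4153 -0.0977  0.0343] []
wrist drawer_floor 0.6 [0.4251 0.0413 0.0014] []
drawer_bar 0.62 ((420.5302429199219, 10.782508850097656), (237.18252563476562, 210.74098205566406), 85.92268371582031)
drawer_floor 0.88 ((420.9259338378906, 10.436386108398438), (237.4626007080078, 210.00543212890625), 86.2099609375)
top drawer_floor 0.61 [0.4329 0.0395 0.0023] []
drawer_bar 0.62 ((425.20111083984375, 36.862972259521484), (159.23907470703125, 201.61245727539062), 85.12853240966797)
drawer_floor 0.78 ((423.17138671875, 36.725154876708984), (166.07757568359375, 202.00987243652344), 85.54167938232422)
```

View pics/awrist.png

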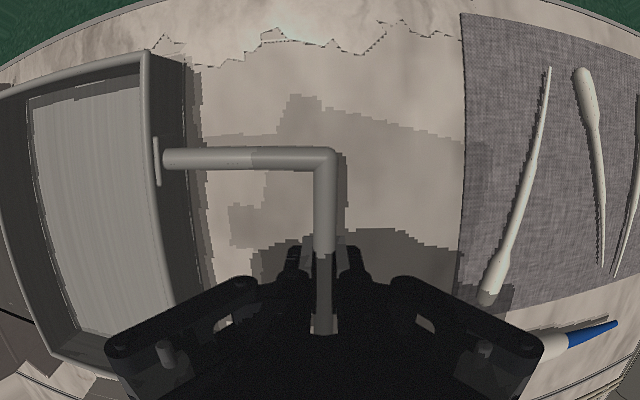

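Request:
move_arm([
  [-0.001, -0.05, 0, 0, 0, 0, 0],
  [-0.002, -0.1, 0, 0, 0, 0, 0],
  [-0.003, -0.15, 0, 0, 0, 0, 0],
  [-0.003, -0.2, 0, 0, 0, 0, 0],
  [-0.004, -0.25, 0, 0, 0, 0, 0],
])

```text
clock: 9.0
position: [0.4186, 0.0223, 0.0309]
tool_rot: [[0.999, -0.05, 0.003], [-0.05, -0.999, -0.002], [0.003, 0.002, -1.0]]
contact_force: [0.9, -8.1, 10.2]
opening: 0.007
grasp_force: 98.8
```

Request:
move_arm([
  [-0.001, -0.03, 0, 0, 0, 0, 0],
  [-0.001, -0.06, 0, 0, 0, 0, 0],
  [-0.001, -0.09, 0, 0, 0, 0, 0],
  [-0.001, -0.11, 0, 0, 0, 0, 0],
  [-0.001, -0.12, 0, 0, 0, 0, 0],
])

```text
clock: 9.5
position: [0.4203, 0.0821, 0.0306]
tool_rot: [[0.999, -0.049, 0.001], [-0.049, -0.999, -0.002], [0.001, 0.002, -1.0]]
contact_force: [-0.5, -8.7, 9.3]
opening: 0.007
grasp_force: 99.0
```

```bash
python3 - <<'E'
from h import *
st()
go([.4241,.0877,.031],-2.9)
look("top",["drawer_bar","drawer_floor"],"b")
E
```

```text
t 9.5 pos [0.4203 0.0821 0.0306] F [-0.5275 -8.6827  9.3198] op 0.006962406799924384 gf 99.00920391082764
[[ 0.9988 -0.0488  0.0006]
 [-0.0488 -0.9988 -0.0021]
 [ 0.0007  0.0021 -1.    ]]
go [ 0.0071 -0.0116 -0.0008  0.0013 -0.0005  0.0011] rows 0.1368343987650628
```

Request:
move_arm([
  [0, -0.004, 0, 0, 0, 0, 0],
  [0, -0.008, 0, 0, 0, 0, 0],
  [0, -0.008, 0, 0, 0, 0, 0],
])

```text
clock: 9.95
position: [0.4203, 0.0856, 0.0305]
tool_rot: [[0.999, -0.05, 0.0], [-0.05, -0.999, -0.002], [0.0, 0.002, -1.0]]
contact_force: [-0.1, -6.6, 7.4]
opening: 0.0066
grasp_force: 99.0
```

Request:
move_arm([
  [0, -0.004, 0, 0, 0, 0, 0],
  [0, -0.008, 0, 0, 0, 0, 0],
  [0, -0.008, 0, 0, 0, 0, 0],
])

```text
clock: 10.25
position: [0.4212, 0.0874, 0.0306]
tool_rot: [[0.999, -0.046, 0.001], [-0.046, -0.999, -0.006], [0.002, 0.006, -1.0]]
contact_force: [3.5, -21.6, 8.3]
opening: 0.0068
grasp_force: 99.1
```

Request:
move_arm([
  [0, -0.003, 0, 0, 0, 0, 0],
  [0, -0.005, 0, 0, 0, 0, 0],
  [0, -0.005, 0, 0, 0, 0, 0],
])

```text
clock: 10.55
position: [0.4212, 0.0876, 0.0306]
tool_rot: [[0.999, -0.044, 0.001], [-0.044, -0.999, -0.009], [0.001, 0.009, -1.0]]
contact_force: [5.9, -35.1, 9.0]
opening: 0.0069
grasp_force: 99.4
```

Request:
move_arm([
  [0, 0.006, 0, 0, 0, 0, 0],
  [0, 0.006, 0, 0, 0, 0, 0],
  [0, 0.006, 0, 0, 0, 0, 40],
  [0, 0.006, 0, 0, 0, 0, 40],
  [0, 0.006, 0, 0, 0, 0, 40],
])

```text
clock: 11.05
position: [0.4201, 0.0902, 0.0297]
tool_rot: [[0.999, -0.051, -0.001], [-0.051, -0.999, -0.0], [-0.001, 0.0, -1.0]]
contact_force: [0.5, -0.0, -0.2]
opening: 0.0402
grasp_force: 0.0
```

Request:
move_arm([
  [0, 0, -0.1, 0, 0, 0, 40],
  [0, 0, -0.2, 0, 0, 0, 40],
  [0, 0, -0.3, 0, 0, 0, 40],
  [0, 0, -0.4, 0, 0, 0, 40],
  [0, 0, -0.5, 0, 0, 0, 40],
])

```text
clock: 11.55
position: [0.4198, 0.0904, 0.2817]
tool_rot: [[0.999, -0.05, -0.0], [-0.05, -0.999, 0.0], [-0.0, -0.0, -1.0]]
contact_force: [0.5, -0.0, -0.9]
opening: 0.04
grasp_force: 0.0
```

```bash
python3 - <<'E'
from h import *
st()
look("top",["drawer_bar","flap_bar"])
f=look("wrist",["drawer_bar","flap_bar","flap_hinge","chute_mouth","chute"],"w4"); f["fish"]=1
g=f["color"].max(2)
R=bot.regions_of("flap_bar","wrist"); m=R[0]["pixels"]
b=cv2.dilate(m.astype(np.uint8),np.ones((5,5)))*(g<50).astype(np.uint8)
n,l,s,c=cv2.connectedComponentsWithStats(b)
k=1+np.argmax(s[1:,4]); print("bar",rect(f,l==k,.212),s[k])
go([.4284,.1768,.26],-2.9)
E
```

```text
t 11.55 pos [0.4198 0.0904 0.2817] F [ 0.5467 -0.0057 -0.8678] op 0.04004829760656099 gf 0.0
[[ 0.9987 -0.0502 -0.0004]
 [-0.0502 -0.9987  0.0001]
 [-0.0004 -0.0001 -1.    ]]
top drawer_bar 0.55 [0.4211 0.0882 0.0333] []
top flap_bar 0.71 [0.4283 0.17   0.2126] []
wrist drawer_bar 0.67 [0.4197 0.0915 0.0306] []
wrist drawer_bar 0.6 [0.53   0.4508 0.0005] []
wrist flap_bar 0.85 [0.4302 0.1791 0.212 ] []
wrist flap_hinge 0.57 [0.4331 0.2887 0.174 ] []
wrist flap_hinge 0.3 [0.4733 0.4608 0.0037] []
wrist chute_mouth 0.57 [0.4268 0.2257 0.166 ] []
wrist chute_mouth 0.48 [ 0.4446 -0.4087  0.0087] []
wrist chute 0.18 [ 0.5304  0.451  -0.0004] []
bar ((430.697265625, 172.0970458984375), (20.45599365234375, 106.04442596435547), 87.24515533447266) [ 191  134   37  142 2205]
go [ 0.0079 -0.174   0.0365  0.0005  0.002   0.0001] rows 1.7796412004651307
```

View pics/w4.png

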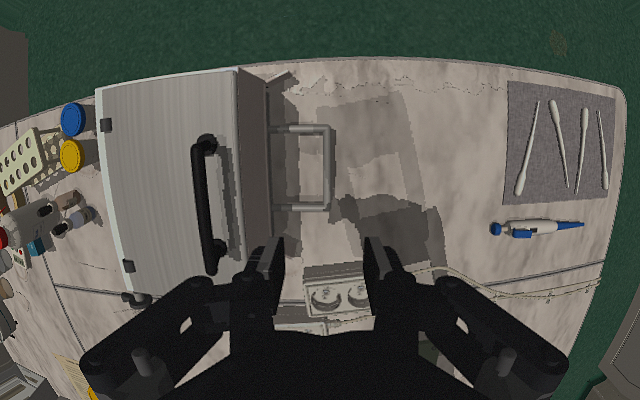

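Request:
move_arm([
  [0.008, -0.09, 0, 0, 0, 0, 40],
  [0.008, -0.1735, 0, 0, 0, 0, 40],
  [0.008, -0.1735, 0.05, 0, 0, 0, 40],
  [0.008, -0.1735, 0.1, 0, 0, 0, 40],
  [0.008, -0.1735, 0.143, 0, 0, 0, 40],
])

```text
clock: 12.55
position: [0.4284, 0.1768, 0.2063]
tool_rot: [[0.999, -0.049, -0.002], [-0.049, -0.999, -0.001], [-0.002, 0.001, -1.0]]
contact_force: [-0.5, 0.2, 0.6]
opening: 0.0402
grasp_force: 0.0
```

Request:
move_arm([
  [0, 0, 0, 0, 0, 0, 0],
  [0, 0, 0, 0, 0, 0, 0],
  [0, 0, 0, 0, 0, 0, 0],
  [0, 0, 0, 0, 0, 0, 0],
], newtons=60)

```text
clock: 12.95
position: [0.4292, 0.1763, 0.2086]
tool_rot: [[0.999, -0.05, 0.0], [-0.05, -0.999, -0.0], [0.0, 0.0, -1.0]]
contact_force: [0.2, -2.2, -3.9]
opening: 0.0079
grasp_force: 58.3
```

```bash
python3 - <<'E'
from h import *
st()
def bar(t): return np.array([55-112*np.cos(t)+42*np.sin(t),170+112*np.sin(t)+42*np.cos(t)])
th=np.arange(0,1.751,.08)
p=np.array([bar(t) for t in th])
for i in range(0,len(th)-1,5):
    print([ [round(-(q[0]-p[i][0])/500,3),round(-(q[1]-p[i][1])/500,3)] for q in p[i+1:i+6]], th[min(i+5,len(th)-1)], p[min(i+5,len(th)-1)])
E
```

```text
t 12.95 pos [0.4292 0.1763 0.2086] F [ 0.2268 -2.1934 -3.9366] op 0.007921422073076372 gf 58.31242561340332
[[ 0.9987 -0.0505  0.0004]
 [-0.0505 -0.9987 -0.0005]
 [ 0.0005  0.0005 -1.    ]]
[[np.float64(-0.007), np.float64(-0.018)], [np.float64(-0.016), np.float64(-0.035)], [np.float64(-0.026), np.float64(-0.051)], [np.float64(-0.038), np.float64(-0.066)], [np.float64(-0.05), np.float64(-0.081)]] 0.4 [-31.8033 252.2994]
[[np.float64(-0.014), np.float64(-0.013)], [np.float64(-0.028), np.float64(-0.026)], [np.float64(-0.044), np.float64(-0.037)], [np.float64(-0.061), np.float64(-0.046)], [np.float64(-0.078), np.float64(-0.055)]] 0.8 [  7.0978 279.6056]
[[np.float64(-0.018), np.float64(-0.007)], [np.float64(-0.036), np.float64(-0.012)], [np.float64(-0.055), np.float64(-0.016)], [np.float64(-0.074), np.float64(-0.019)], [np.float64(-0.093), np.float64(-0.02)]] 1.2 [ 53.5616 289.6074]
[[np.float64(-0.019), np.float64(0.001)], [np.float64(-0.038), np.float64(0.003)], [np.float64(-0.057), np.float64(0.006)], [np.float64(-0.075), np.float64(0.011)], [np.float64(-0.093), np.float64(0.018)]] 1.6 [100.2524 280.7259]
[[np.float64(-0.017), np.float64(0.008)]] 1.68 [108.9563 276.7554]
```

Request:
move_arm([
  [0, -0.007, -0.018, 0, 0, 0, 0],
  [0, -0.016, -0.035, 0, 0, 0, 0],
  [0, -0.026, -0.051, 0, 0, 0, 0],
  [0, -0.038, -0.066, 0, 0, 0, 0],
  [0, -0.05, -0.081, 0, 0, 0, 0],
])

```text
clock: 13.45
position: [0.4302, 0.201, 0.2499]
tool_rot: [[0.999, -0.05, 0.0], [-0.05, -0.999, -0.003], [0.0, 0.003, -1.0]]
contact_force: [1.7, -4.0, -6.1]
opening: 0.0083
grasp_force: 58.2
```

Request:
move_arm([
  [0, -0.014, -0.013, 0, 0, 0, 0],
  [0, -0.028, -0.026, 0, 0, 0, 0],
  [0, -0.044, -0.037, 0, 0, 0, 0],
  [0, -0.061, -0.046, 0, 0, 0, 0],
  [0, -0.078, -0.055, 0, 0, 0, 0],
])

```text
clock: 13.95
position: [0.432, 0.2389, 0.2788]
tool_rot: [[0.999, -0.05, 0.001], [-0.05, -0.999, -0.005], [0.001, 0.005, -1.0]]
contact_force: [-1.4, -9.4, 1.7]
opening: 0.0079
grasp_force: 58.4
```

```bash
python3 - <<'E'
from h import *
s=st(); c=np.array([.4315,.2335]); d=np.array(s["position"][:2])-c
print("chute x",d@[.0506,.9987],"y",d@[-.9987,.0506])
look("wrist",["flap_bar"],"w5")
E
```

```text
t 13.95 pos [0.432  0.2389 0.2788] F [-1.4431 -9.4208  1.674 ] op 0.007864456449075196 gf 58.35206866264343
[[ 0.9987 -0.0501  0.001 ]
 [-0.0501 -0.9987 -0.0047]
 [ 0.0013  0.0046 -1.    ]]
chute x 0.005440160496828489 y -0.00020685873516200937
wrist flap_bar 0.62 [0.4276 0.2428 0.2773] []
wrist flap_bar 0.52 [0.4199 0.0903 0.0317] []
```

Request:
move_arm([
  [0, -0.018, -0.007, 0, 0, 0, 0],
  [0, -0.036, -0.012, 0, 0, 0, 0],
  [0, -0.055, -0.016, 0, 0, 0, 0],
  [0, -0.074, -0.019, 0, 0, 0, 0],
  [0, -0.093, -0.02, 0, 0, 0, 0],
])

```text
clock: 14.55
position: [0.4343, 0.2859, 0.2901]
tool_rot: [[0.999, -0.05, 0.002], [-0.05, -0.999, -0.003], [0.003, 0.003, -1.0]]
contact_force: [-2.9, -12.3, 10.5]
opening: 0.0078
grasp_force: 60.7
```

Request:
move_arm([
  [0, -0.019, 0.001, 0, 0, 0, 0],
  [0, -0.038, 0.003, 0, 0, 0, 0],
  [0, -0.057, 0.006, 0, 0, 0, 0],
  [0, -0.075, 0.011, 0, 0, 0, 0],
  [0, -0.093, 0.018, 0, 0, 0, 0],
])

```text
clock: 15.05
position: [0.4367, 0.3345, 0.2805]
tool_rot: [[0.999, -0.05, 0.002], [-0.05, -0.999, 0.003], [0.002, -0.003, -1.0]]
contact_force: [-2.6, -2.1, 4.6]
opening: 0.0076
grasp_force: 61.2
```

Request:
move_arm([
  [0, -0.009, 0.004, 0, 0, 0, 0],
  [0, -0.017, 0.008, 0, 0, 0, 0],
  [0, -0.017, 0.008, 0, 0, 0, 0],
])

```text
clock: 15.35
position: [0.437, 0.3439, 0.2754]
tool_rot: [[0.999, -0.05, 0.001], [-0.05, -0.999, 0.004], [0.001, -0.004, -1.0]]
contact_force: [-4.0, 0.0, 4.9]
opening: 0.0079
grasp_force: 62.1
```

```bash
python3 - <<'E'
from h import *
s=st(); c=np.array([.4315,.2335]); d=np.array(s["position"][:2])-c
print("chute x",d@[.0506,.9987],"y",d@[-.9987,.0506])
look("wrist",["flap_bar"],"w6")
E
```

```text
t 15.35 pos [0.437  0.3439 0.2754] F [-4.0428  0.048   4.9159] op 0.007899623484111103 gf 62.12146997451782
[[ 0.9988 -0.0499  0.001 ]
 [-0.0499 -0.9987  0.0042]
 [ 0.0008 -0.0042 -1.    ]]
chute x 0.11050855248640551 y 7.512927855424733e-05
wrist flap_bar 0.62 [0.4368 0.3451 0.2767] []
```

View pics/w6.png

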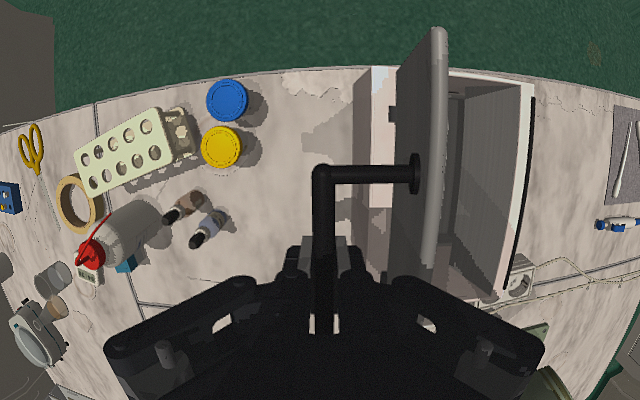

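Request:
move_arm([
  [0, 0.006, -0.002, 0, 0, 0, 0],
  [0, 0.006, -0.002, 0, 0, 0, 28],
  [0, 0.006, -0.002, 0, 0, 0, 28],
  [0, 0.006, -0.002, 0, 0, 0, 28],
  [0, 0.006, -0.002, 0, 0, 0, 28],
])

```text
clock: 15.95
position: [0.4374, 0.3391, 0.2741]
tool_rot: [[0.999, -0.051, -0.0], [-0.051, -0.999, 0.0], [-0.0, -0.0, -1.0]]
contact_force: [-0.3, -0.7, -0.1]
opening: 0.0283
grasp_force: 0.0
```

Request:
move_arm([
  [0, 0, -0.03, 0, 0, 0, 28],
  [0, 0, -0.08, 0, 0, 0, 28],
  [0, 0, -0.16, 0, 0, 0, 28],
  [0, 0, -0.16, 0, 0, 0, 28],
])

```text
clock: 16.35
position: [0.439, 0.3402, 0.3597]
tool_rot: [[0.999, -0.051, 0.009], [-0.051, -0.999, 0.006], [0.008, -0.007, -1.0]]
contact_force: [-0.2, 0.5, -0.2]
opening: 0.0282
grasp_force: 0.0
```

```bash
python3 - <<'E'
from h import *
s=st()
look("wrist",["flap_bar","flap_hinge","chute_mouth"])
f=look("top",["flap_bar","pip1_c","pip2_c","pip3_c","pip4_c"],"t7")
E
```

```text
t 16.35 pos [0.439  0.3402 0.3597] F [-0.176   0.521  -0.1514] op 0.028189395143955406 gf 0.0
[[ 0.9987 -0.0506  0.0086]
 [-0.0506 -0.9987  0.0065]
 [ 0.0082 -0.0069 -0.9999]]
wrist flap_bar 0.69 [0.4319 0.3395 0.2775] []
wrist flap_hinge 0.87 [0.4334 0.2901 0.1735] []
wrist flap_hinge 0.7 [0.5296 0.4494 0.0006] []
wrist chute_mouth 0.65 [0.4275 0.2275 0.17  ] []
top flap_bar 0.68 [0.4374 0.3348 0.2796] []
top pip1_c 0.41 [ 0.4401 -0.2223  0.0096] []
top pip2_c 0.58 [ 0.4457 -0.2894  0.0078] []
top pip2_c 0.25 [0.4227 0.086  0.032 ] []
top pip3_c 0.58 [ 0.4402 -0.4116  0.0085] []
top pip4_c 0.6 [ 0.4378 -0.3479  0.0113] []
top pip4_c 0.29 [ 0.4477 -0.2923  0.0087] []
```

Request:
move_arm([
  [0.025, 0.499, 0, 0, 0, 0, 30],
  [0.025, 0.499, 0, 0, 0, 0, 30],
  [0.025, 0.499, 0, 0, 0, 0, 30],
  [0.025, 0.499, 0, 0, 0, 0, 30],
  [0.025, 0.499, 0, 0, 0, 0, 30],
])

```text
clock: 17.35
position: [0.4367, 0.0873, 0.3543]
tool_rot: [[0.999, -0.05, 0.0], [-0.05, -0.999, -0.0], [0.0, 0.0, -1.0]]
contact_force: [1.4, -0.1, 0.3]
opening: 0.0302
grasp_force: 0.0
```

Request:
move_arm([
  [0.02, 0.4, 0.24, 0, 0, 0, 30],
  [0.02, 0.4, 0.24, 0, 0, 0, 30],
  [0.02, 0.4, 0.24, 0, 0, 0, 30],
  [0.02, 0.4, 0.24, 0, 0, 0, 30],
  [0.02, 0.4, 0.24, 0, 0, 0, 30],
])

```text
clock: 17.85
position: [0.436, -0.1134, 0.2326]
tool_rot: [[0.999, -0.052, -0.002], [-0.052, -0.999, -0.0], [-0.002, 0.0, -1.0]]
contact_force: [-0.3, 0.7, -1.0]
opening: 0.03
grasp_force: 0.0
```

Request:
move_arm([
  [0.011, 0.22, 0.16, 0, 0, 0, 30],
  [0.011, 0.22, 0.16, 0, 0, 0, 30],
  [0.011, 0.22, 0.16, 0, 0, 0, 30],
  [0.011, 0.22, 0.16, 0, 0, 0, 30],
])

```text
clock: 18.25
position: [0.4355, -0.2235, 0.1513]
tool_rot: [[0.999, -0.054, -0.005], [-0.054, -0.999, 0.002], [-0.005, -0.001, -1.0]]
contact_force: [-0.5, 0.9, 0.1]
opening: 0.0301
grasp_force: 0.0
```

```bash
cat >> h.py <<'E'
def pips(cam="wrist",names=("pip1_c","pip2_c","pip3_c","pip4_c"),save=None):
    "axis, middle and length of every pipette from its region, on the plane 9.5 mm up"
    f=look(cam,names,save); f["fish"]=cam=="wrist"
    for t in names:
        for r in bot.regions_of(t,cam)[:1]:
            v,u=np.nonzero(r["pixels"])
            w=plane(f,u,v,.0095)[:,:2]*1000
            c,(a,b),ang=cv2.minAreaRect(w.astype(np.float32))
            if a<b: ang+=90
            ang=(ang+90)%180-90
            print(t,round(r["conf"],2),"mid",np.array(c),"size",round(max(a,b)),round(min(a,b)),"yaw",round(ang,1))
    return f
E
python3 - <<'E'
from h import *
s=st()
f=pips(save="w8"); print(np.array(f["pose"]))
E
```

```text
t 18.25 pos [ 0.4355 -0.2235  0.1513] F [-0.4874  0.9153  0.1079] op 0.03007556836780162 gf 0.0
[[ 0.9985 -0.0544 -0.0051]
 [-0.0544 -0.9985  0.0018]
 [-0.0051 -0.0015 -1.    ]]
wrist pip1_c 0.77 [ 0.4371 -0.2207  0.0091] []
wrist pip2_c 0.56 [ 0.4471 -0.2926  0.0115] []
wrist pip3_c 0.73 [ 0.4439 -0.4088  0.0092] []
wrist pip4_c 0.73 [ 0.4399 -0.3475  0.0084] []
wrist pip4_c 0.48 [ 0.4404 -0.2194  0.01  ] []
pip1_c 0.62 mid [ 438.9138 -217.2678] size 152 14 yaw -11.4
pip2_c 0.89 mid [ 447.2471 -290.0459] size 151 14 yaw 19.2
pip3_c 0.76 mid [ 439.2828 -409.1392] size 151 17 yaw 19.6
pip4_c 0.4 mid [412.5146 176.1387] size 227 132 yaw -2.7
[[-0.0549 -0.9579 -0.2819  0.5064]
 [-0.9985  0.0519  0.0179 -0.2272]
 [-0.0025  0.2825 -0.9593  0.2775]
 [ 0.      0.      0.      1.    ]]
```

View pics/w8.png

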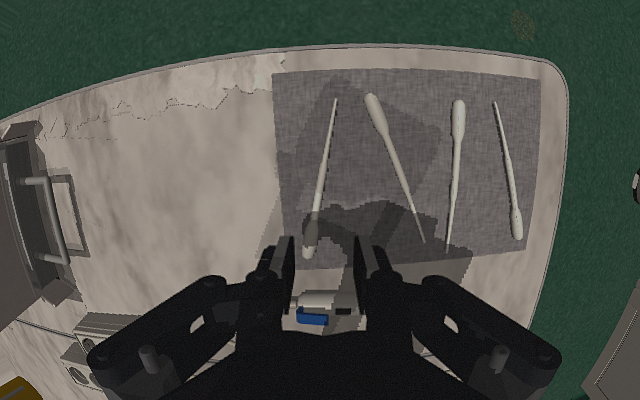

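Request:
move_arm([
  [0.004, -0.004, 0.08, 0, 0, 0.092, 30],
  [0.004, -0.004, 0.14, 0, 0, 0.092, 30],
  [0.004, -0.004, 0.14, 0, 0, 0.092, 30],
  [0.004, -0.004, 0.14, 0, 0, 0.092, 30],
])

```text
clock: 19.1
position: [0.4395, -0.2193, 0.0848]
tool_rot: [[0.981, -0.193, 0.0], [-0.193, -0.981, -0.0], [0.0, 0.0, -1.0]]
contact_force: [-0.3, -0.2, 0.3]
opening: 0.03
grasp_force: 0.0
```

```bash
python3 - <<'E'
from h import *
s=st()
look("top",["pip1_c"])
go([.438,-.2185,.022],-11.4)
E
```

```text
t 19.1 pos [ 0.4395 -0.2193  0.0848] F [-0.3343 -0.152   0.3094] op 0.030041740699840936 gf 0.0
[[ 0.9812 -0.1931  0.    ]
 [-0.1931 -0.9812 -0.0001]
 [ 0.      0.0001 -1.    ]]
top pip1_c 0.68 [0.4214 0.0851 0.035 ] []
go [-0.0055 -0.002   0.1279  0.0007 -0.0021  0.0028] rows 1.2802225120962767
```

Request:
move_arm([
  [-0.005, -0.002, 0.07, 0, 0, 0.003, 30],
  [-0.005, -0.002, 0.11, 0, 0, 0.003, 30],
  [-0.005, -0.002, 0.126, 0, 0, 0.003, 30],
  [-0.005, -0.002, 0.126, 0, 0, 0.003, 30],
])

```text
clock: 19.6
position: [0.4372, -0.2181, 0.0216]
tool_rot: [[0.98, -0.198, 0.0], [-0.198, -0.98, -0.0], [0.0, 0.0, -1.0]]
contact_force: [-0.1, 0.2, 0.9]
opening: 0.03
grasp_force: 0.0
```

Request:
move_arm([
  [0, 0, 0, 0, 0, 0, 0],
  [0, 0, 0, 0, 0, 0, 0],
  [0, 0, 0, 0, 0, 0, 0],
  [0, 0, 0, 0, 0, 0, 0],
], newtons=40)

```text
clock: 20.0
position: [0.438, -0.2185, 0.0227]
tool_rot: [[0.98, -0.198, 0.003], [-0.198, -0.98, -0.002], [0.003, 0.001, -1.0]]
contact_force: [-0.9, 0.5, 6.6]
opening: 0.0117
grasp_force: 40.8
```

```bash
python3 - <<'E'
from h import *
s=st()
E
```

```text
t 20.0 pos [ 0.438  -0.2185  0.0227] F [-0.9081  0.4785  6.6153] op 0.011745879339634226 gf 40.80176532268524
[[ 0.9801 -0.1983  0.0031]
 [-0.1983 -0.9801 -0.0017]
 [ 0.0033  0.0011 -1.    ]]
```

Request:
move_arm([
  [0, 0, -0.08, 0, 0, 0, 0],
  [-0.01, -0.05, -0.18, 0, 0, -0.05, 0],
  [-0.02, -0.098, -0.26, 0, 0, -0.095, 0],
  [-0.02, -0.098, -0.26, 0, 0, -0.095, 0],
])

```text
clock: 20.4
position: [0.4394, -0.1672, 0.1567]
tool_rot: [[0.999, -0.048, 0.01], [-0.048, -0.999, -0.004], [0.011, 0.003, -1.0]]
contact_force: [0.0, -1.4, 0.5]
opening: 0.0117
grasp_force: 39.9
```

Request:
move_arm([
  [-0.026, -0.4, -0.2, 0, 0, 0, 0],
  [-0.026, -0.4, -0.2, 0, 0, 0, 0],
  [-0.026, -0.4, -0.2, 0, 0, 0, 0],
  [-0.026, -0.4, -0.2, 0, 0, 0, 0],
  [-0.026, -0.4, -0.2, 0, 0, 0, 0],
])

```text
clock: 20.9
position: [0.434, 0.0351, 0.253]
tool_rot: [[0.999, -0.049, 0.003], [-0.049, -0.999, 0.001], [0.003, -0.001, -1.0]]
contact_force: [0.5, -0.6, -1.0]
opening: 0.012
grasp_force: 40.0
```

Request:
move_arm([
  [-0.028, -0.393, 0, 0, 0, 0, 0],
  [-0.028, -0.393, 0, 0, 0, 0, 0],
  [-0.028, -0.393, 0, 0, 0, 0, 0],
  [-0.028, -0.393, 0, 0, 0, 0, 0],
  [-0.028, -0.393, 0, 0, 0, 0, 0],
])

```text
clock: 21.4
position: [0.4295, 0.234, 0.2507]
tool_rot: [[0.999, -0.045, -0.0], [-0.045, -0.999, 0.002], [-0.0, -0.002, -1.0]]
contact_force: [0.4, -1.7, 0.4]
opening: 0.0118
grasp_force: 39.9
```

```bash
python3 - <<'E'
from h import *
s=st()
look("wrist",["chute_mouth","flap_hinge","pip1_c","drawer_floor"],"w9")
go([.4312,.2285,.155],-2.9)
E
```

```text
t 21.4 pos [0.4295 0.234  0.2507] F [ 0.3868 -1.7473  0.351 ] op 0.011835356506273419 gf 39.94386076927185
[[ 0.999  -0.0449 -0.0002]
 [-0.0449 -0.999   0.0018]
 [-0.0002 -0.0018 -1.    ]]
wrist pip1_c 0.78 [0.432  0.2347 0.2393] []
wrist drawer_floor 0.57 [0.4317 0.2341 0.003 ] []
go [ 0.0028 -0.0011  0.1921  0.0006  0.0003 -0.001 ] rows 1.9210174264995916
```

View pics/w9.png

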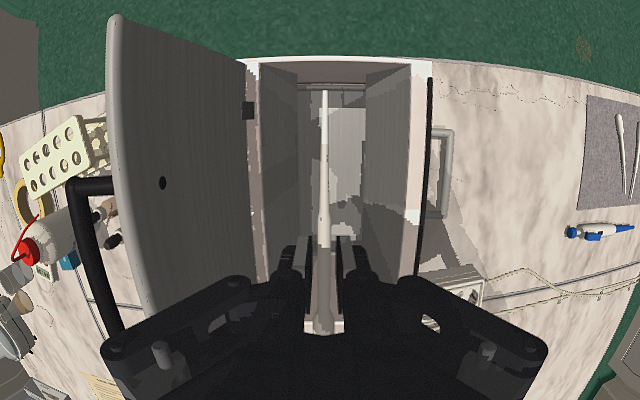

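Request:
move_arm([
  [0.003, 0.005, 0.08, 0, 0, 0, 0],
  [0.003, 0.005, 0.14, 0, 0, 0, 0],
  [0.003, 0.005, 0.172, 0, 0, 0, 0],
  [0.003, 0.005, 0.172, 0, 0, 0, 0],
])

```text
clock: 22.05
position: [0.4299, 0.2246, 0.1632]
tool_rot: [[0.999, -0.053, -0.005], [-0.053, -0.999, -0.003], [-0.005, 0.003, -1.0]]
contact_force: [-0.8, -0.3, -0.3]
opening: 0.0119
grasp_force: 39.9
```

Request:
move_arm([
  [0, 0, 0, 0, 0, 0, 30],
  [0, 0, 0, 0, 0, 0, 30],
  [0, 0, 0, 0, 0, 0, 30],
  [0, 0, 0, 0, 0, 0, 30],
])

```text
clock: 22.45
position: [0.4318, 0.2268, 0.1663]
tool_rot: [[0.999, -0.051, 0.002], [-0.051, -0.999, 0.0], [0.002, -0.001, -1.0]]
contact_force: [1.3, -2.0, 1.4]
opening: 0.0301
grasp_force: 0.0
```

Request:
move_arm([
  [0, 0, -0.08, 0, 0, 0, 30],
  [0, 0, -0.17, 0, 0, 0, 30],
  [0, 0, -0.17, 0, 0, 0, 30],
])

```text
clock: 22.75
position: [0.4342, 0.2288, 0.2566]
tool_rot: [[0.999, -0.05, 0.012], [-0.05, -0.999, 0.006], [0.012, -0.007, -1.0]]
contact_force: [0.5, 0.4, -0.1]
opening: 0.0301
grasp_force: 0.0
```

```bash
python3 - <<'E'
from h import *
s=st()
look("wrist",["pip1_c","drawer_floor","pip2_c"],"w10")
E
```

```text
t 22.75 pos [0.4342 0.2288 0.2566] F [ 0.4696  0.3765 -0.0775] op 0.030076517882548018 gf 0.0
[[ 0.9987 -0.0501  0.0121]
 [-0.0502 -0.9987  0.0065]
 [ 0.0118 -0.0071 -0.9999]]
wrist drawer_floor 0.66 [0.43   0.2322 0.0028] []
wrist pip2_c 0.64 [ 0.4437 -0.2948  0.0094] []
```

View pics/w10.png

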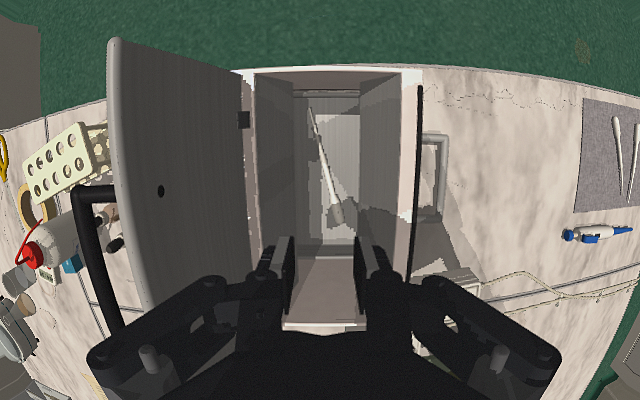

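Request:
move_arm([
  [0.025, 0.498, 0, 0, 0, 0, 30],
  [0.025, 0.498, 0, 0, 0, 0, 30],
  [0.025, 0.498, 0, 0, 0, 0, 30],
  [0.025, 0.498, 0, 0, 0, 0, 30],
  [0.025, 0.498, 0, 0, 0, 0, 30],
])

```text
clock: 23.45
position: [0.43, -0.0241, 0.2489]
tool_rot: [[0.999, -0.05, -0.003], [-0.05, -0.999, 0.0], [-0.003, -0.0, -1.0]]
contact_force: [1.3, 1.0, 0.2]
opening: 0.0299
grasp_force: 0.0
```

Request:
move_arm([
  [0.045, 0.48, 0.06, 0, 0, 0, 30],
  [0.045, 0.48, 0.06, 0, 0, 0, 30],
  [0.045, 0.48, 0.06, 0, 0, 0, 30],
  [0.045, 0.48, 0.06, 0, 0, 0, 30],
  [0.045, 0.48, 0.06, 0, 0, 0, 30],
])

```text
clock: 23.95
position: [0.4404, -0.2653, 0.2184]
tool_rot: [[0.999, -0.052, -0.003], [-0.052, -0.999, 0.002], [-0.003, -0.001, -1.0]]
contact_force: [0.2, 0.5, 0.1]
opening: 0.03
grasp_force: 0.0
```

Request:
move_arm([
  [0.011, 0.06, 0.14, 0, 0, -0.245, 30],
  [0.011, 0.06, 0.14, 0, 0, -0.245, 30],
  [0.011, 0.06, 0.14, 0, 0, -0.245, 30],
  [0.011, 0.06, 0.14, 0, 0, -0.245, 30],
])

```text
clock: 24.35
position: [0.4443, -0.2931, 0.1478]
tool_rot: [[0.945, 0.327, -0.004], [0.327, -0.945, 0.003], [-0.003, -0.004, -1.0]]
contact_force: [0.9, -0.0, 0.7]
opening: 0.0299
grasp_force: 0.0
```

```bash
python3 - <<'E'
from h import *
s=st()
pips(names=("pip2_c","pip3_c","pip4_c"))
go([.446,-.291,.0235],19.2)
E
```

```text
t 24.35 pos [ 0.4443 -0.2931  0.1478] F [ 0.8618 -0.0057  0.7137] op 0.029916621873025667 gf 0.0
[[ 0.945   0.3271 -0.0043]
 [ 0.3271 -0.945   0.0031]
 [-0.003  -0.0043 -1.    ]]
wrist pip2_c 0.8 [ 0.4467 -0.2931  0.0102] []
wrist pip3_c 0.97 [ 0.4443 -0.4103  0.0105] []
wrist pip4_c 0.91 [ 0.4411 -0.3476  0.0068] []
wrist pip4_c 0.45 [0.4226 0.0898 0.0333] []
pip2_c 0.64 mid [ 447.5252 -289.8973] size 151 14 yaw 18.9
pip3_c 0.76 mid [ 453.27  -403.891] size 123 12 yaw 19.3
pip4_c 0.75 mid [ 439.7084 -346.9348] size 148 14 yaw -1.4
go [ 0.0019 -0.0044  0.2547  0.0006 -0.0004 -0.0005] rows 2.5474276746199833
```

Request:
move_arm([
  [0.004, -0.005, 0.09, 0, 0, 0, 30],
  [0.004, -0.005, 0.17, 0, 0, 0, 30],
  [0.004, -0.005, 0.23, 0, 0, 0, 30],
  [0.004, -0.005, 0.254, 0, 0, 0, 30],
  [0.004, -0.005, 0.254, 0, 0, 0, 30],
])

```text
clock: 25.2
position: [0.446, -0.29, 0.0223]
tool_rot: [[0.945, 0.328, -0.002], [0.328, -0.945, 0.001], [-0.002, -0.002, -1.0]]
contact_force: [-0.7, 0.8, -0.2]
opening: 0.0298
grasp_force: 0.0
```

Request:
move_arm([
  [0, 0, 0, 0, 0, 0, 0],
  [0, 0, 0, 0, 0, 0, 0],
  [0, 0, 0, 0, 0, 0, 0],
  [0, 0, 0, 0, 0, 0, 0],
], newtons=40)

```text
clock: 25.6
position: [0.4474, -0.2911, 0.0248]
tool_rot: [[0.945, 0.328, 0.003], [0.328, -0.945, -0.002], [0.002, 0.003, -1.0]]
contact_force: [0.6, -0.1, 6.1]
opening: 0.0117
grasp_force: 41.7
```

```bash
python3 - <<'E'
from h import *
s=st()
go([.446,-.231,.15],-2.9)
E
```

```text
t 25.6 pos [ 0.4474 -0.2911  0.0248] F [ 0.621  -0.107   6.1185] op 0.011693902715545233 gf 41.74605131149292
[[ 0.9447  0.328   0.0027]
 [ 0.328  -0.9447 -0.0019]
 [ 0.0019  0.0027 -1.    ]]
go [ 0.0372 -0.1139 -0.2506  0.0014 -0.0015  0.245 ] rows 2.777623095692632
```

Request:
move_arm([
  [0, 0, -0.08, 0, 0, 0, 0],
  [0.018, -0.057, -0.16, 0, 0, 0.08, 0],
  [0.037, -0.114, -0.25, 0, 0, 0.17, 0],
  [0.037, -0.114, -0.25, 0, 0, 0.245, 0],
  [0.037, -0.114, -0.25, 0, 0, 0.245, 0],
])

```text
clock: 26.1
position: [0.446, -0.2302, 0.1503]
tool_rot: [[0.999, -0.049, 0.004], [-0.049, -0.999, -0.002], [0.004, 0.002, -1.0]]
contact_force: [-0.7, 0.5, -1.1]
opening: 0.0114
grasp_force: 40.9
```

Request:
move_arm([
  [-0.036, -0.439, -0.2, 0, 0, 0, 0],
  [-0.036, -0.439, -0.2, 0, 0, 0, 0],
  [-0.036, -0.439, -0.2, 0, 0, 0, 0],
  [-0.036, -0.439, -0.2, 0, 0, 0, 0],
  [-0.036, -0.439, -0.2, 0, 0, 0, 0],
])

```text
clock: 26.6
position: [0.4378, -0.0089, 0.2484]
tool_rot: [[0.999, -0.048, -0.001], [-0.048, -0.999, 0.0], [-0.001, -0.0, -1.0]]
contact_force: [1.6, -0.1, -0.0]
opening: 0.0119
grasp_force: 40.9
```

Request:
move_arm([
  [-0.04, -0.473, 0, 0, 0, 0, 0],
  [-0.04, -0.473, 0, 0, 0, 0, 0],
  [-0.04, -0.473, 0, 0, 0, 0, 0],
  [-0.04, -0.473, 0, 0, 0, 0, 0],
  [-0.04, -0.473, 0, 0, 0, 0, 0],
])

```text
clock: 27.1
position: [0.4299, 0.2289, 0.2471]
tool_rot: [[0.999, -0.047, -0.002], [-0.047, -0.999, -0.001], [-0.002, 0.001, -1.0]]
contact_force: [1.3, -0.6, 0.4]
opening: 0.012
grasp_force: 40.9
```

```bash
python3 - <<'E'
from h import *
s=st()
look("wrist",["pip2_c"])
go([.4312,.226,.165],-2.9)
E
```

```text
t 27.1 pos [0.4299 0.2289 0.2471] F [ 1.2763 -0.5717  0.4029] op 0.012014541026800898 gf 40.94799041748047
[[ 0.9989 -0.0466 -0.0016]
 [-0.0466 -0.9989 -0.0007]
 [-0.0016  0.0008 -1.    ]]
wrist pip2_c 0.81 [0.4294 0.2296 0.2311] []
go [ 0.0027  0.0083  0.1638 -0.0002  0.0011  0.0047] rows 1.6401265282829964
```

Drop, lift and head to pip4 (mid about (0.440, -0.347), yaw -1.4).

Request:
move_arm([
  [0.003, 0.005, 0.08, 0, 0, 0, 0],
  [0.003, 0.005, 0.14, 0, 0, 0, 0],
  [0.003, 0.005, 0.166, 0, 0, 0, 0],
  [0.003, 0.005, 0.166, 0, 0, 0, 0],
])

```text
clock: 27.6
position: [0.4303, 0.2223, 0.1624]
tool_rot: [[0.999, -0.05, -0.006], [-0.05, -0.999, -0.004], [-0.006, 0.004, -1.0]]
contact_force: [-0.1, 0.4, 0.2]
opening: 0.0118
grasp_force: 40.9
```

Request:
move_arm([
  [0, 0, 0, 0, 0, 0, 0],
  [0, 0, 0, 0, 0, 0, 30],
  [0, 0, 0, 0, 0, 0, 30],
  [0, 0, 0, 0, 0, 0, 30],
  [0, 0, 0, 0, 0, 0, 30],
])

```text
clock: 28.1
position: [0.4319, 0.2242, 0.1658]
tool_rot: [[0.999, -0.05, 0.001], [-0.05, -0.999, 0.0], [0.001, -0.0, -1.0]]
contact_force: [0.4, -0.4, -0.5]
opening: 0.0299
grasp_force: 0.0
```

Request:
move_arm([
  [0, 0, -0.08, 0, 0, 0, 30],
  [0, 0, -0.17, 0, 0, 0, 30],
  [0, 0, -0.17, 0, 0, 0, 30],
])

```text
clock: 28.4
position: [0.4347, 0.2257, 0.2563]
tool_rot: [[0.999, -0.05, 0.012], [-0.05, -0.999, 0.006], [0.011, -0.006, -1.0]]
contact_force: [0.6, -0.3, -0.5]
opening: 0.0302
grasp_force: 0.0
```

```bash
python3 - <<'E'
from h import *
s=st()
look("wrist",["pip2_c","pip1_c","flap_bar","drawer_floor"],"w11")
E
```

```text
t 28.4 pos [0.4347 0.2257 0.2563] F [ 0.6307 -0.3031 -0.4904] op 0.03018480948407954 gf 0.0
[[ 0.9987 -0.0501  0.0117]
 [-0.0502 -0.9987  0.0056]
 [ 0.0114 -0.0062 -0.9999]]
wrist pip2_c 0.8 [0.4337 0.215  0.0208] []
wrist pip1_c 0.82 [0.4339 0.2289 0.0084] []
wrist flap_bar 0.94 [0.4334 0.3364 0.2811] []
wrist drawer_floor 0.94 [0.4253 0.2348 0.0011] []
```

Request:
move_arm([
  [0.025, 0.498, 0, 0, 0, 0, 30],
  [0.025, 0.498, 0, 0, 0, 0, 30],
  [0.025, 0.498, 0, 0, 0, 0, 30],
  [0.025, 0.498, 0, 0, 0, 0, 30],
  [0.025, 0.498, 0, 0, 0, 0, 30],
])

```text
clock: 29.15
position: [0.4306, -0.0269, 0.2491]
tool_rot: [[0.999, -0.05, -0.002], [-0.05, -0.999, 0.0], [-0.002, 0.0, -1.0]]
contact_force: [0.6, 0.8, -0.1]
opening: 0.0298
grasp_force: 0.0
```

Request:
move_arm([
  [0.04, 0.49, 0, 0, 0, 0, 30],
  [0.04, 0.49, 0, 0, 0, 0, 30],
  [0.04, 0.49, 0, 0, 0, 0, 30],
  [0.04, 0.49, 0, 0, 0, 0, 30],
  [0.04, 0.49, 0, 0, 0, 0, 30],
])

```text
clock: 29.65
position: [0.4384, -0.2729, 0.2489]
tool_rot: [[0.999, -0.051, -0.002], [-0.051, -0.999, 0.001], [-0.002, -0.001, -1.0]]
contact_force: [1.1, 0.6, -0.2]
opening: 0.0298
grasp_force: 0.0
```

Request:
move_arm([
  [0.008, 0.15, 0.2, 0, 0, -0.017, 30],
  [0.008, 0.15, 0.2, 0, 0, -0.017, 30],
  [0.008, 0.15, 0.2, 0, 0, -0.017, 30],
  [0.008, 0.15, 0.2, 0, 0, -0.017, 30],
])

```text
clock: 30.05
position: [0.4371, -0.3459, 0.1456]
tool_rot: [[1.0, -0.026, -0.008], [-0.026, -1.0, 0.006], [-0.008, -0.006, -1.0]]
contact_force: [0.0, -0.2, -0.1]
opening: 0.03
grasp_force: 0.0
```

```bash
python3 - <<'E'
from h import *
s=st()
pips(names=("pip3_c","pip4_c"))
go([.44,-.347,.0235],-1.4)
E
```

```text
t 30.05 pos [ 0.4371 -0.3459  0.1456] F [ 0.0375 -0.2459 -0.1248] op 0.03000410723523619 gf 0.0
[[ 0.9996 -0.0263 -0.0075]
 [-0.0262 -0.9996  0.0058]
 [-0.0077 -0.0056 -1.    ]]
wrist pip3_c 0.56 [ 0.4426 -0.4082  0.0103] []
wrist pip4_c 0.57 [ 0.4363 -0.3485  0.0115] []
pip3_c 0.81 mid [ 437.1643 -413.6634] size 145 13 yaw 14.9
pip4_c 0.92 mid [ 437.7558 -346.8539] size 153 13 yaw -1.6
go [-0.0008  0.0029  0.2567  0.0009 -0.0013  0.0011] rows 2.5667182119452736
```

View pics/w11.png

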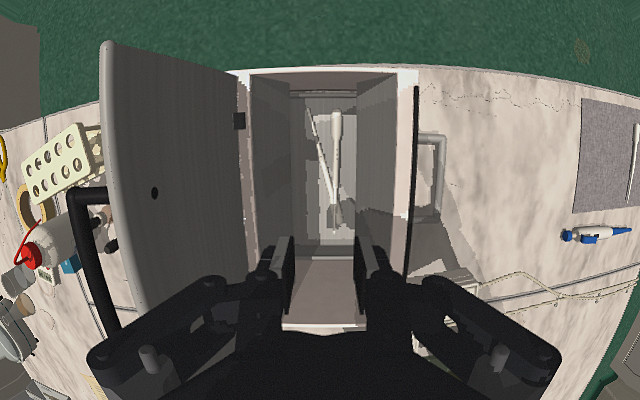

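Request:
move_arm([
  [-0.004, 0.003, 0.09, 0, 0, 0.001, 30],
  [-0.004, 0.003, 0.17, 0, 0, 0.001, 30],
  [-0.004, 0.003, 0.23, 0, 0, 0.001, 30],
  [-0.004, 0.003, 0.255, 0, 0, 0.001, 30],
  [-0.004, 0.003, 0.255, 0, 0, 0.001, 30],
])

```text
clock: 30.8
position: [0.4374, -0.3466, 0.0225]
tool_rot: [[1.0, -0.024, -0.001], [-0.024, -1.0, 0.001], [-0.001, -0.001, -1.0]]
contact_force: [-0.7, -0.7, -0.2]
opening: 0.0303
grasp_force: 0.0
```

Request:
move_arm([
  [0, 0, 0, 0, 0, 0, 0],
  [0, 0, 0, 0, 0, 0, 0],
  [0, 0, 0, 0, 0, 0, 0],
  [0, 0, 0, 0, 0, 0, 0],
], newtons=40)

```text
clock: 31.2
position: [0.4386, -0.3482, 0.0248]
tool_rot: [[1.0, -0.025, 0.003], [-0.025, -1.0, -0.003], [0.003, 0.002, -1.0]]
contact_force: [0.1, 1.2, 7.1]
opening: 0.0119
grasp_force: 41.5
```

```bash
python3 - <<'E'
from h import *
s=st()
go([.438,-.287,.15],-2.9)
E
```

```text
t 31.2 pos [ 0.4386 -0.3482  0.0248] F [0.0769 1.1526 7.1108] op 0.011876773782376311 gf 41.54543459415436
[[ 0.9997 -0.0254  0.0033]
 [-0.0254 -0.9997 -0.0025]
 [ 0.0033  0.0024 -1.    ]]
go [-0.0035 -0.1217 -0.2507  0.0015 -0.0022  0.016 ] rows 2.787479261721227
```

Request:
move_arm([
  [0, 0, -0.08, 0, 0, 0, 0],
  [-0.002, -0.06, -0.16, 0, 0, 0.016, 0],
  [-0.0035, -0.122, -0.25, 0, 0, 0.016, 0],
  [-0.0035, -0.122, -0.25, 0, 0, 0.016, 0],
])

```text
clock: 31.6
position: [0.4392, -0.2856, 0.1534]
tool_rot: [[0.999, -0.049, 0.008], [-0.049, -0.999, -0.005], [0.009, 0.005, -1.0]]
contact_force: [0.6, -0.4, 0.6]
opening: 0.0114
grasp_force: 40.7
```

Request:
move_arm([
  [-0.026, -0.439, -0.2, 0, 0, 0, 0],
  [-0.026, -0.439, -0.2, 0, 0, 0, 0],
  [-0.026, -0.439, -0.2, 0, 0, 0, 0],
  [-0.026, -0.439, -0.2, 0, 0, 0, 0],
  [-0.026, -0.439, -0.2, 0, 0, 0, 0],
])

```text
clock: 32.1
position: [0.435, -0.0648, 0.2487]
tool_rot: [[0.999, -0.05, 0.001], [-0.05, -0.999, -0.0], [0.001, 0.0, -1.0]]
contact_force: [1.0, 0.5, -0.3]
opening: 0.0116
grasp_force: 40.7
```

Request:
move_arm([
  [-0.028, -0.479, 0, 0, 0, 0, 0],
  [-0.028, -0.479, 0, 0, 0, 0, 0],
  [-0.028, -0.479, 0, 0, 0, 0, 0],
  [-0.028, -0.479, 0, 0, 0, 0, 0],
  [-0.028, -0.479, 0, 0, 0, 0, 0],
])

```text
clock: 32.6
position: [0.4331, 0.1756, 0.2476]
tool_rot: [[0.999, -0.049, 0.0], [-0.049, -0.999, 0.0], [0.0, -0.0, -1.0]]
contact_force: [0.5, -0.3, -0.2]
opening: 0.0116
grasp_force: 40.7
```

Request:
move_arm([
  [-0.011, -0.106, 0, 0, 0, 0, 0],
  [-0.011, -0.106, 0, 0, 0, 0, 0],
  [-0.011, -0.106, 0, 0, 0, 0, 0],
])

```text
clock: 32.9
position: [0.4304, 0.2273, 0.2472]
tool_rot: [[0.999, -0.048, -0.001], [-0.048, -0.999, -0.001], [-0.001, 0.001, -1.0]]
contact_force: [-0.7, -0.0, -0.8]
opening: 0.0119
grasp_force: 40.7
```

```bash
python3 - <<'E'
from h import *
s=st()
look("wrist",["pip4_c"])
go([.4312,.226,.165],-2.9)
E
```

```text
t 32.9 pos [0.4304 0.2273 0.2472] F [-0.6854 -0.0392 -0.8197] op 0.011862725876395917 gf 40.70279002189636
[[ 0.9989 -0.0477 -0.0007]
 [-0.0477 -0.9989 -0.0011]
 [-0.0006  0.0011 -1.    ]]
wrist pip4_c 0.73 [0.4278 0.2237 0.2323] []
go [ 0.0013 -0.0011  0.1649  0.0007  0.0003 -0.0003] rows 1.648658184507759
```

Request:
move_arm([
  [0.001, 0, 0.08, 0, 0, 0, 0],
  [0.001, 0, 0.14, 0, 0, 0, 0],
  [0.001, 0, 0.166, 0, 0, 0, 0],
  [0.001, 0, 0.166, 0, 0, 0, 0],
])

```text
clock: 33.4
position: [0.4301, 0.2242, 0.1629]
tool_rot: [[0.999, -0.053, -0.004], [-0.053, -0.999, -0.003], [-0.004, 0.003, -1.0]]
contact_force: [0.1, 0.3, -0.4]
opening: 0.0116
grasp_force: 40.7
```

Request:
move_arm([
  [0, 0, 0, 0, 0, 0, 0],
  [0, 0, 0, 0, 0, 0, 30],
  [0, 0, 0, 0, 0, 0, 30],
  [0, 0, 0, 0, 0, 0, 30],
  [0, 0, 0, 0, 0, 0, 30],
])

```text
clock: 33.9
position: [0.4314, 0.2265, 0.1653]
tool_rot: [[0.999, -0.05, 0.001], [-0.05, -0.999, 0.0], [0.001, -0.0, -1.0]]
contact_force: [0.4, -1.7, 0.5]
opening: 0.0301
grasp_force: 0.0
```

Request:
move_arm([
  [0, 0, -0.08, 0, 0, 0, 30],
  [0, 0, -0.17, 0, 0, 0, 30],
  [0, 0, -0.17, 0, 0, 0, 30],
])

```text
clock: 34.2
position: [0.434, 0.2284, 0.2557]
tool_rot: [[0.999, -0.05, 0.011], [-0.05, -0.999, 0.006], [0.011, -0.007, -1.0]]
contact_force: [0.7, -0.5, 0.4]
opening: 0.0303
grasp_force: 0.0
```

```bash
python3 - <<'E'
from h import *
s=st()
look("wrist",["pip4_c","flap_bar"],"w12")
E
```

```text
t 34.2 pos [0.434  0.2284 0.2557] F [ 0.6955 -0.4765  0.3961] op 0.030264839423611956 gf 0.0
[[ 0.9987 -0.0501  0.0114]
 [-0.0502 -0.9987  0.006 ]
 [ 0.0111 -0.0066 -0.9999]]
wrist pip4_c 0.84 [0.4383 0.2645 0.0108] []
wrist flap_bar 0.73 [0.4361 0.3375 0.2794] []
```

Request:
move_arm([
  [0.025, 0.498, 0, 0, 0, 0, 30],
  [0.025, 0.498, 0, 0, 0, 0, 30],
  [0.025, 0.498, 0, 0, 0, 0, 30],
  [0.025, 0.498, 0, 0, 0, 0, 30],
  [0.025, 0.498, 0, 0, 0, 0, 30],
])

```text
clock: 34.85
position: [0.4297, -0.0243, 0.2482]
tool_rot: [[0.999, -0.05, -0.003], [-0.05, -0.999, 0.0], [-0.003, -0.0, -1.0]]
contact_force: [1.4, -0.1, 0.0]
opening: 0.0301
grasp_force: 0.0
```

Request:
move_arm([
  [0.035, 0.49, 0, 0, 0, 0, 30],
  [0.035, 0.49, 0, 0, 0, 0, 30],
  [0.035, 0.49, 0, 0, 0, 0, 30],
  [0.035, 0.49, 0, 0, 0, 0, 30],
  [0.035, 0.49, 0, 0, 0, 0, 30],
])

```text
clock: 35.35
position: [0.4351, -0.2701, 0.248]
tool_rot: [[0.999, -0.051, -0.003], [-0.051, -0.999, 0.002], [-0.003, -0.002, -1.0]]
contact_force: [0.7, -0.0, 0.0]
opening: 0.0293
grasp_force: 0.0
```

Request:
move_arm([
  [0.02, 0.28, 0.2, 0, 0, -0.22, 30],
  [0.02, 0.28, 0.2, 0, 0, -0.22, 30],
  [0.02, 0.28, 0.2, 0, 0, -0.22, 30],
  [0.02, 0.28, 0.2, 0, 0, -0.22, 30],
  [0.02, 0.28, 0.2, 0, 0, -0.22, 30],
])

```text
clock: 35.85
position: [0.4375, -0.4091, 0.1458]
tool_rot: [[0.958, 0.288, -0.005], [0.288, -0.958, 0.005], [-0.003, -0.006, -1.0]]
contact_force: [-0.4, 0.7, 0.1]
opening: 0.0297
grasp_force: 0.0
```

```bash
python3 - <<'E'
from h import *
s=st()
pips(names=("pip3_c",))
go([.44,-.411,.0235],17)
E
```

```text
t 35.85 pos [ 0.4375 -0.4091  0.1458] F [-0.3758  0.7155  0.0712] op 0.029716804252564823 gf 0.0
[[ 0.9577  0.2877 -0.005 ]
 [ 0.2877 -0.9577  0.0049]
 [-0.0034 -0.0061 -1.    ]]
wrist pip3_c 0.79 [ 0.4427 -0.412   0.0077] []
pip3_c 0.72 mid [ 439.8693 -411.3474] size 151 11 yaw 16.6
go [-0.0007  0.0074  0.2534 -0.0004 -0.0002 -0.0009] rows 2.5349321711099986
```

View pics/w12.png

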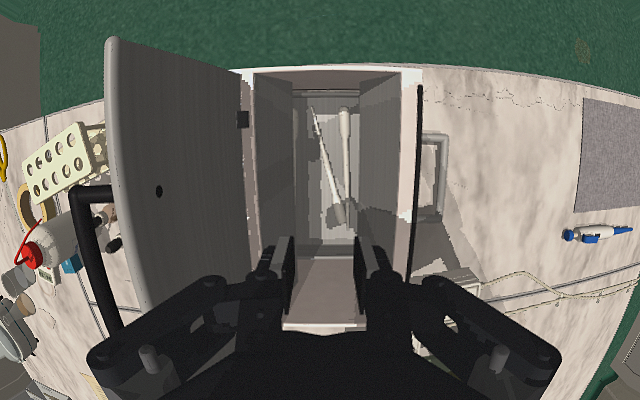

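Request:
move_arm([
  [0, 0.007, 0.09, 0, 0, 0, 30],
  [0, 0.007, 0.17, 0, 0, 0, 30],
  [0, 0.007, 0.23, 0, 0, 0, 30],
  [0, 0.007, 0.253, 0, 0, 0, 30],
  [0, 0.007, 0.253, 0, 0, 0, 30],
])

```text
clock: 36.5
position: [0.4402, -0.4106, 0.0232]
tool_rot: [[0.956, 0.292, -0.001], [0.292, -0.956, 0.001], [-0.001, -0.001, -1.0]]
contact_force: [0.0, -0.0, 0.3]
opening: 0.0303
grasp_force: 0.0
```

Request:
move_arm([
  [0, 0, 0, 0, 0, 0, 0],
  [0, 0, 0, 0, 0, 0, 0],
  [0, 0, 0, 0, 0, 0, 0],
  [0, 0, 0, 0, 0, 0, 0],
], newtons=40)

```text
clock: 36.9
position: [0.4413, -0.4128, 0.0256]
tool_rot: [[0.957, 0.291, 0.003], [0.291, -0.957, -0.003], [0.002, 0.004, -1.0]]
contact_force: [-0.3, 1.6, 7.0]
opening: 0.0117
grasp_force: 41.6
```

```bash
python3 - <<'E'
from h import *
s=st()
go([.438,-.287,.15],-2.9)
E
```

```text
t 36.9 pos [ 0.4413 -0.4128  0.0256] F [-0.3243  1.6041  7.0171] op 0.011657899499017476 gf 41.61526143550873
[[ 0.9569  0.2906  0.0034]
 [ 0.2906 -0.9569 -0.0027]
 [ 0.0024  0.0035 -1.    ]]
go [ 0.0674 -0.2417 -0.2495  0.002  -0.0019  0.2199] rows 3.538198004285129
```

Request:
move_arm([
  [0, 0, -0.08, 0, 0, 0, 0],
  [0.02, -0.07, -0.15, 0, 0, 0.08, 0],
  [0.045, -0.15, -0.2, 0, 0, 0.15, 0],
  [0.067, -0.242, -0.25, 0, 0, 0.22, 0],
  [0.067, -0.242, -0.25, 0, 0, 0.22, 0],
])

```text
clock: 37.4
position: [0.4373, -0.2834, 0.152]
tool_rot: [[0.999, -0.049, 0.004], [-0.049, -0.999, -0.002], [0.004, 0.002, -1.0]]
contact_force: [1.1, -0.7, 0.6]
opening: 0.0114
grasp_force: 40.8
```

Request:
move_arm([
  [-0.026, -0.439, -0.2, 0, 0, 0, 0],
  [-0.026, -0.439, -0.2, 0, 0, 0, 0],
  [-0.026, -0.439, -0.2, 0, 0, 0, 0],
  [-0.026, -0.439, -0.2, 0, 0, 0, 0],
  [-0.026, -0.439, -0.2, 0, 0, 0, 0],
])

```text
clock: 37.9
position: [0.4351, -0.0652, 0.2497]
tool_rot: [[0.999, -0.05, 0.002], [-0.05, -0.999, -0.0], [0.002, 0.0, -1.0]]
contact_force: [1.0, -0.1, 0.3]
opening: 0.0119
grasp_force: 40.8
```

Request:
move_arm([
  [-0.028, -0.479, 0, 0, 0, 0, 0],
  [-0.028, -0.479, 0, 0, 0, 0, 0],
  [-0.028, -0.479, 0, 0, 0, 0, 0],
  [-0.028, -0.479, 0, 0, 0, 0, 0],
  [-0.028, -0.479, 0, 0, 0, 0, 0],
])

```text
clock: 38.4
position: [0.4333, 0.1755, 0.2486]
tool_rot: [[0.999, -0.049, 0.001], [-0.049, -0.999, 0.0], [0.001, -0.0, -1.0]]
contact_force: [-0.1, -0.8, -0.1]
opening: 0.0113
grasp_force: 40.8
```

Request:
move_arm([
  [-0.011, -0.106, 0, 0, 0, 0, 0],
  [-0.011, -0.106, 0, 0, 0, 0, 0],
  [-0.011, -0.106, 0, 0, 0, 0, 0],
])

```text
clock: 38.7
position: [0.4305, 0.2272, 0.2481]
tool_rot: [[0.999, -0.047, 0.0], [-0.047, -0.999, -0.001], [0.0, 0.001, -1.0]]
contact_force: [0.1, -0.1, -0.2]
opening: 0.0114
grasp_force: 40.8
```

```bash
python3 - <<'E'
from h import *
s=st()
look("wrist",["pip3_c"])
go([.4312,.226,.165],-2.9)
E
```

```text
t 38.7 pos [0.4305 0.2272 0.2481] F [ 0.1119 -0.0745 -0.2251] op 0.011387563863134892 gf 40.79748451709747
[[ 0.9989 -0.0474  0.0001]
 [-0.0474 -0.9989 -0.0008]
 [ 0.0002  0.0008 -1.    ]]
go [ 0.0013 -0.0013  0.1664  0.0006 -0.     -0.0001] rows 1.6638830717260966
```

Request:
move_arm([
  [0.001, 0, 0.08, 0, 0, 0, 0],
  [0.001, 0, 0.14, 0, 0, 0, 0],
  [0.001, 0, 0.166, 0, 0, 0, 0],
  [0.001, 0, 0.166, 0, 0, 0, 0],
])

```text
clock: 39.2
position: [0.4299, 0.2241, 0.1635]
tool_rot: [[0.999, -0.053, -0.004], [-0.053, -0.999, -0.003], [-0.004, 0.003, -1.0]]
contact_force: [-0.4, 0.0, -0.7]
opening: 0.0117
grasp_force: 40.8
```

Request:
move_arm([
  [0, 0, 0, 0, 0, 0, 0],
  [0, 0, 0, 0, 0, 0, 30],
  [0, 0, 0, 0, 0, 0, 30],
  [0, 0, 0, 0, 0, 0, 30],
  [0, 0, 0, 0, 0, 0, 30],
])

```text
clock: 39.7
position: [0.4311, 0.2265, 0.1658]
tool_rot: [[0.999, -0.05, 0.001], [-0.05, -0.999, 0.0], [0.001, -0.0, -1.0]]
contact_force: [0.8, -1.8, 0.4]
opening: 0.0304
grasp_force: 0.0
```

Request:
move_arm([
  [0, 0, -0.1, 0, 0, 0, 30],
  [0, 0, -0.2, 0, 0, 0, 30],
  [0, 0, -0.3, 0, 0, 0, 30],
  [0, 0, -0.38, 0, 0, 0, 30],
  [0, 0, -0.38, 0, 0, 0, 30],
])

```text
clock: 40.2
position: [0.4327, 0.2278, 0.3616]
tool_rot: [[0.999, -0.05, 0.012], [-0.05, -0.999, 0.006], [0.011, -0.007, -1.0]]
contact_force: [0.4, 0.6, -0.5]
opening: 0.0301
grasp_force: 0.0
```

```bash
python3 - <<'E'
from h import *
s=st()
look("wrist",["pip1_c","pip2_c","pip3_c","pip4_c","flap_bar","drawer_floor","drawer_bar"],"w13")
look("top",["pip1_c","pip2_c","pip3_c","pip4_c","flap_bar","drawer_bar"],"t13")
a=cv2.imread("pics/w13.png"); cv2.imwrite("pics/w13c.png",cv2.resize(a[:,200:640],None,fx=1.4,fy=1.4,interpolation=cv2.INTER_CUBIC))
go([.4369,.3394,.36],-2.9)
E
```

```text
t 40.2 pos [0.4327 0.2278 0.3616] F [ 0.4408  0.6187 -0.4516] op 0.03012566081428195 gf 0.0
[[ 0.9987 -0.05    0.0117]
 [-0.05   -0.9987  0.0061]
 [ 0.0113 -0.0067 -0.9999]]
wrist pip1_c 0.96 [0.4369 0.2265 0.0127] []
wrist pip2_c 0.63 [0.4378 0.2051 0.0189] []
wrist pip3_c 0.87 [0.4386 0.2582 0.0174] []
wrist flap_bar 0.91 [0.4337 0.338  0.2779] []
wrist drawer_floor 0.67 [0.4268 0.232  0.0032] []
wrist drawer_bar 0.64 [0.4222 0.0928 0.0305] []
top pip3_c 0.6 [0.4383 0.2533 0.0106] []
top flap_bar 0.72 [0.4371 0.3351 0.2807] []
top drawer_bar 0.89 [0.4226 0.0867 0.0332] []
go [ 0.0007 -0.226  -0.0096  0.0001  0.      0.0001] rows 2.2625648098702125
```

View pics/w13c.png

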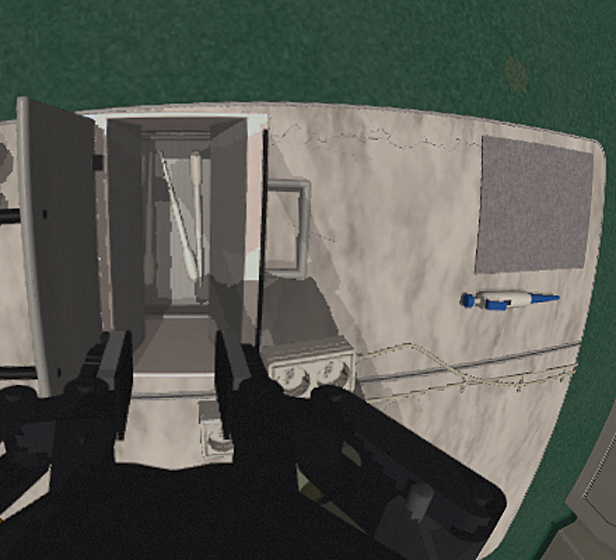

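Request:
move_arm([
  [0, -0.1, 0, 0, 0, 0, 30],
  [0, -0.19, 0, 0, 0, 0, 30],
  [0, -0.225, 0, 0, 0, 0, 30],
  [0, -0.225, 0.03, 0, 0, 0, 30],
])

```text
clock: 41.35
position: [0.4372, 0.3417, 0.3412]
tool_rot: [[0.999, -0.048, 0.003], [-0.048, -0.999, 0.002], [0.003, -0.003, -1.0]]
contact_force: [0.4, -0.9, -1.6]
opening: 0.0301
grasp_force: 0.0
```

```bash
python3 - <<'E'
from h import *
s=st()
look("wrist",["flap_bar"])
go([.4369,.3388,.277],-2.9)
E
```

```text
t 41.35 pos [0.4372 0.3417 0.3412] F [ 0.3508 -0.9171 -1.5862] op 0.03007971330273327 gf 0.0
[[ 0.9989 -0.0476  0.0029]
 [-0.0476 -0.9989  0.0025]
 [ 0.0028 -0.0026 -1.    ]]
wrist flap_bar 0.7 [0.4374 0.3381 0.2822] []
wrist flap_bar 0.58 [0.4272 0.2261 0.1663] []
go [ 0.0027 -0.0008  0.1225  0.0021  0.0021  0.0007] rows 1.2253489894695107
```

Request:
move_arm([
  [0.002, 0, 0.04, 0, 0, 0, 30],
  [0.002, 0, 0.08, 0, 0, 0, 30],
  [0.002, 0, 0.122, 0, 0, 0, 30],
  [0.002, 0, 0.122, 0, 0, 0, 30],
])

```text
clock: 41.85
position: [0.4365, 0.3372, 0.2772]
tool_rot: [[0.999, -0.051, -0.004], [-0.051, -0.999, -0.004], [-0.004, 0.004, -1.0]]
contact_force: [0.6, -0.5, 0.1]
opening: 0.03
grasp_force: 0.0
```

Request:
move_arm([
  [0, 0, 0, 0, 0, 0, 0],
  [0, 0, 0, 0, 0, 0, 0],
  [0, 0, 0, 0, 0, 0, 0],
  [0, 0, 0, 0, 0, 0, 0],
  [0, 0, 0, 0, 0, 0, 0],
], newtons=80)

```text
clock: 42.35
position: [0.4381, 0.3392, 0.2805]
tool_rot: [[0.999, -0.05, 0.002], [-0.05, -0.999, 0.001], [0.002, -0.002, -1.0]]
contact_force: [-0.3, 0.3, 4.6]
opening: 0.0072
grasp_force: 78.7
```

```bash
python3 - <<'E'
from h import *
s=st(); d=np.array(s["position"][:2])-[.4315,.2335]
print("chute x",d@[.0506,.9987],"y",d@[-.9987,.0506])
def bar(t): return np.array([55-112*np.cos(t)+42*np.sin(t),170+112*np.sin(t)+42*np.cos(t)])
th=1.65-np.arange(0,1.6501,.055)
p=np.array([bar(t) for t in th])
for i in range(0,len(th)-1,5):
    print([ [float(round(-(q[0]-p[i][0])/500,3)),float(round(-(q[1]-p[i][1])/500,3))] for q in p[i+1:i+6]], round(th[min(i+5,len(th)-1)],3), p[min(i+5,len(th)-1)])
E
```

```text
t 42.35 pos [0.4381 0.3392 0.2805] F [-0.2948  0.284   4.6307] op 0.007174417713921134 gf 78.66129398345947
[[ 0.9987 -0.0504  0.0023]
 [-0.0504 -0.9987  0.0014]
 [ 0.0023 -0.0016 -1.    ]]
chute x 0.10585711072878688 y -0.0012011685671481983
[[0.012, -0.005], [0.024, -0.01], [0.037, -0.014], [0.05, -0.017], [0.063, -0.019]] 1.375 [ 74.4082 288.031 ]
[[0.013, -0.002], [0.026, -0.003], [0.039, -0.003], [0.052, -0.003], [0.066, -0.002]] 1.1 [ 41.6279 288.8663]
[[0.013, 0.002], [0.026, 0.004], [0.039, 0.008], [0.051, 0.012], [0.064, 0.016]] 0.825 [  9.8526 280.7687]
[[0.012, 0.005], [0.024, 0.011], [0.035, 0.018], [0.046, 0.025], [0.057, 0.033]] 0.55 [-18.5299 264.347 ]
[[0.01, 0.008], [0.02, 0.017], [0.029, 0.027], [0.038, 0.037], [0.046, 0.047]] 0.275 [-41.3867 240.8351]
[[0.007, 0.011], [0.014, 0.022], [0.021, 0.034], [0.026, 0.045], [0.031, 0.058]] 0.0 [-57. 212.]
```

Request:
move_arm([
  [0, 0.012, -0.005, 0, 0, 0, 0],
  [0, 0.024, -0.01, 0, 0, 0, 0],
  [0, 0.037, -0.014, 0, 0, 0, 0],
  [0, 0.05, -0.017, 0, 0, 0, 0],
  [0, 0.063, -0.019, 0, 0, 0, 0],
])

```text
clock: 42.85
position: [0.4368, 0.309, 0.2909]
tool_rot: [[0.999, -0.05, 0.004], [-0.051, -0.999, 0.006], [0.004, -0.006, -1.0]]
contact_force: [0.9, 4.1, 7.2]
opening: 0.0068
grasp_force: 78.3
```

Request:
move_arm([
  [0, 0.013, -0.002, 0, 0, 0, 0],
  [0, 0.026, -0.003, 0, 0, 0, 0],
  [0, 0.039, -0.003, 0, 0, 0, 0],
  [0, 0.052, -0.003, 0, 0, 0, 0],
  [0, 0.066, -0.002, 0, 0, 0, 0],
])

```text
clock: 43.35
position: [0.4351, 0.2739, 0.2918]
tool_rot: [[0.999, -0.05, 0.004], [-0.05, -0.999, 0.001], [0.004, -0.001, -1.0]]
contact_force: [1.6, -2.5, 6.5]
opening: 0.0068
grasp_force: 82.3
```

```bash
python3 - <<'E'
from h import *
s=st(); d=np.array(s["position"][:2])-[.4315,.2335]
print("chute x",d@[.0506,.9987],"y",d@[-.9987,.0506])
look("wrist",["flap_bar"])
E
```

```text
t 43.35 pos [0.4351 0.2739 0.2918] F [ 1.6061 -2.5358  6.458 ] op 0.006754806404645054 gf 82.29264736175537
[[ 0.9987 -0.0503  0.0042]
 [-0.0503 -0.9987  0.0008]
 [ 0.0042 -0.001  -1.    ]]
chute x 0.04049030823432316 y -0.0015807640181615807
wrist flap_bar 0.91 [0.4318 0.2744 0.2879] []
wrist flap_bar 0.58 [0.5299 0.4518 0.0028] []
```

Request:
move_arm([
  [0, 0.013, 0.002, 0, 0, 0, 0],
  [0, 0.026, 0.004, 0, 0, 0, 0],
  [0, 0.039, 0.008, 0, 0, 0, 0],
  [0, 0.051, 0.012, 0, 0, 0, 0],
  [0, 0.064, 0.016, 0, 0, 0, 0],
])

```text
clock: 43.95
position: [0.4337, 0.242, 0.2825]
tool_rot: [[0.999, -0.051, 0.003], [-0.051, -0.999, 0.001], [0.003, -0.001, -1.0]]
contact_force: [3.2, -1.2, 2.3]
opening: 0.0067
grasp_force: 83.6
```

Request:
move_arm([
  [0, 0.012, 0.005, 0, 0, 0, 0],
  [0, 0.024, 0.011, 0, 0, 0, 0],
  [0, 0.035, 0.018, 0, 0, 0, 0],
  [0, 0.046, 0.025, 0, 0, 0, 0],
  [0, 0.057, 0.033, 0, 0, 0, 0],
])

```text
clock: 44.45
position: [0.4322, 0.2129, 0.265]
tool_rot: [[0.999, -0.05, 0.002], [-0.05, -0.999, -0.002], [0.003, 0.002, -1.0]]
contact_force: [6.6, -3.2, -1.0]
opening: 0.0071
grasp_force: 83.3
```

Request:
move_arm([
  [0, 0.01, 0.008, 0, 0, 0, 0],
  [0, 0.02, 0.017, 0, 0, 0, 0],
  [0, 0.029, 0.027, 0, 0, 0, 0],
  [0, 0.038, 0.037, 0, 0, 0, 0],
  [0, 0.046, 0.047, 0, 0, 0, 0],
])

```text
clock: 44.95
position: [0.431, 0.1908, 0.2407]
tool_rot: [[0.999, -0.05, 0.002], [-0.05, -0.999, 0.0], [0.002, -0.0, -1.0]]
contact_force: [7.3, 2.1, -2.9]
opening: 0.0071
grasp_force: 85.0
```

Request:
move_arm([
  [0, 0.0035, 0.0055, 0, 0, 0, 0],
  [0, 0.007, 0.011, 0, 0, 0, 0],
  [0, 0.0105, 0.0165, 0, 0, 0, 0],
  [0, 0.014, 0.022, 0, 0, 0, 0],
  [0, 0.0175, 0.028, 0, 0, 0, 0],
])

```text
clock: 45.45
position: [0.4302, 0.1818, 0.2267]
tool_rot: [[0.999, -0.051, 0.001], [-0.051, -0.999, -0.001], [0.001, 0.001, -1.0]]
contact_force: [6.3, -0.8, -2.6]
opening: 0.0067
grasp_force: 82.9
```

Request:
move_arm([
  [0, 0.0035, 0.006, 0, 0, 0, 0],
  [0, 0.006, 0.012, 0, 0, 0, 0],
  [0, 0.0085, 0.017, 0, 0, 0, 0],
  [0, 0.011, 0.0235, 0, 0, 0, 0],
  [0, 0.0135, 0.03, 0, 0, 0, 0],
])

```text
clock: 45.95
position: [0.43, 0.1761, 0.2131]
tool_rot: [[0.999, -0.052, 0.002], [-0.052, -0.999, 0.002], [0.002, -0.002, -1.0]]
contact_force: [1.8, 1.7, 17.9]
opening: 0.0072
grasp_force: 85.2
```

```bash
python3 - <<'E'
from h import *
s=st(); d=np.array(s["position"][:2])-[.4315,.2335]
print("chute x",d@[.0506,.9987],"y",d@[-.9987,.0506])
E
```

```text
t 45.95 pos [0.43   0.1761 0.2131] F [ 1.8281  1.747  17.9413] op 0.007176317723616256 gf 85.22396922111511
[[ 0.9987 -0.0516  0.0017]
 [-0.0516 -0.9987  0.002 ]
 [ 0.0016 -0.0021 -1.    ]]
chute x -0.05744793659192004 y -0.0014139289819945949
```

Request:
move_arm([
  [0, 0, 0, 0, 0, 0, 0],
  [0, 0, 0, 0, 0, 0, 30],
  [0, 0, 0, 0, 0, 0, 30],
  [0, 0, 0, 0, 0, 0, 30],
  [0, 0, 0, 0, 0, 0, 30],
])

```text
clock: 46.45
position: [0.4286, 0.1753, 0.2122]
tool_rot: [[0.999, -0.05, -0.002], [-0.05, -0.999, -0.001], [-0.002, 0.001, -1.0]]
contact_force: [-0.0, -0.2, -0.2]
opening: 0.0298
grasp_force: 0.0
```

Request:
move_arm([
  [0, 0, -0.05, 0, 0, 0, 30],
  [0, 0, -0.12, 0, 0, 0, 30],
  [0, 0, -0.2, 0, 0, 0, 30],
  [0, 0.06, -0.25, 0, 0, 0, 30],
  [0, 0.12, -0.25, 0, 0, 0, 30],
])

```text
clock: 46.95
position: [0.4275, 0.1157, 0.3414]
tool_rot: [[0.999, -0.048, 0.007], [-0.048, -0.999, 0.001], [0.007, -0.002, -1.0]]
contact_force: [0.2, 0.5, -0.1]
opening: 0.0297
grasp_force: 0.0
```

```bash
python3 - <<'E'
from h import *
s=st()
look("wrist",["flap_bar","drawer_bar","pip1_c","micropipette_c","cup_1"],"w14")
look("top",["flap_bar","drawer_bar"])
E
```

```text
t 46.95 pos [0.4275 0.1157 0.3414] F [ 0.1796  0.516  -0.1472] op 0.029710699410430363 gf 0.0
[[ 0.9988 -0.0483  0.007 ]
 [-0.0484 -0.9988  0.0015]
 [ 0.007  -0.0018 -1.    ]]
wrist flap_bar 0.85 [0.4287 0.1799 0.2109] []
wrist drawer_bar 0.87 [0.4226 0.0919 0.0316] []
wrist drawer_bar 0.61 [ 0.4408 -0.3186 -0.0028] []
wrist micropipette_c 0.8 [ 0.3131 -0.2717  0.0157] []
wrist cup_1 0.89 [0.4732 0.4618 0.0029] []
wrist cup_1 0.79 [0.5307 0.4518 0.0024] []
top flap_bar 0.68 [0.4284 0.1713 0.2118] []
top drawer_bar 0.56 [0.4214 0.0887 0.0343] []
```

View pics/w14.png

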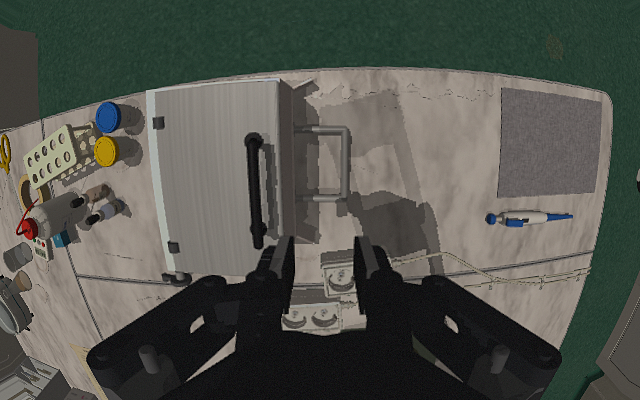

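```bash
python3 -c "
from rig import bot
print(bot.hand_in())"
```

```text
the job is handed in; nothing more can be done
None
```

The job is handed in, though the verdict was not shown: the drawer is fully home, all four pipettes are in it, and the flap was held all the way down to shut. The last picture shows the mat empty and the micropipette and cups where they were.

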